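Set up the gel viewing stand

TASK

Get the gel viewing stand ready: first draw both telescopic legs slowly up, each until its red button pops out through the next hole, and once both legs are locked slip one orange sleeve over each leg's top stud, fully down onto the shoulder. Stack all the teal gel plates on the white light table in one flat pile, long side along the two-post far fence, every plate squared flush against both corner fences. Leave the other things on the bench where they stand.

Things in the scene. Friction and masses are not known exactly. Their poses are not given: they have to be found in the camera images.
- stand: Gel viewing stand, fixed to the bench: black box with white light table, two corner fences, two telescopic legs behind it. Origin at bench height, exactly below the middle of a plate that touches both fences (plate's 100 mm side along stand y). Stand x points away from the robot, y to the left, z up. Legs at stand x +95 mm, y +130 (left) and -130 (right).
- light_table (a point): Point on the white light table, 30 mm above the bench, straight above the stand's origin. The table reaches from stand x -91 to +44 mm and y -115 to +75 mm.
- fence_corner (a point): Where the inner faces of the two aluminium fences meet, at light table height: stand x +30, y +50 mm. Far fence (face at x +30): two posts 22 mm wide, 8 mm thick with a 56 mm gap between them at y -28 to +28, so that a finger fits. Side fence (face at y +50): one piece from x -25 to +25. Both rise 52 mm above the light table.
- leg_left (a joint): Height of the left leg's inner tube, m up: square, 26 mm wide, aligned with the stand, in a fixed 36 mm tube whose top is 160 mm above the bench. Holes in the outer tube's +x face at 0, 0.05, 0.10; it starts between the first two, so the next is 0.05. Friction holds it where left; about 10 N lifts it. Over 0.1 m/s the button may miss the hole. The popped button locks it within 2 mm.
- button_left (a joint): Sprung red button (7 mm across) in the left leg's inner tube, m outwards: about 0.001 while the outer tube's wall holds it in, 0.009 when it has popped out through a hole. It springs out by itself when it meets a hole.
- leg_left_top (a point): Top centre of the left leg, which moves up with the inner tube: the top of a round steel stud 16 mm across and 36 mm tall (top 5 mm tapered) that stands on the flat shoulder of the 26 mm square tube. A sleeve slides down over the stud and rests on the shoulder.
- leg_right (a joint): Height of the right leg's inner tube, m up: square, 26 mm wide, aligned with the stand, in a fixed 36 mm tube whose top is 160 mm above the bench. Holes in the outer tube's +x face at 0, 0.05, 0.10; it starts between the first two, so the next is 0.05. Friction holds it where left; about 10 N lifts it. Over 0.1 m/s the button may miss the hole. The popped button locks it within 2 mm.
- button_right (a joint): Sprung red button (7 mm across) in the right leg's inner tube, m outwards: about 0.001 while the outer tube's wall holds it in, 0.009 when it has popped out through a hole. It springs out by itself when it meets a hole.
- leg_right_top (a point): Top centre of the right leg, which moves up with the inner tube: the top of a round steel stud 16 mm across and 36 mm tall (top 5 mm tapered) that stands on the flat shoulder of the 26 mm square tube. A sleeve slides down over the stud and rests on the shoulder.
- sleeve_1_mid (a point): Centre (half-way up) of an orange plastic spacer sleeve, a plain ring 36 mm outside, 20 mm bore, 28 mm tall, standing upright on the bench; z along its bore. Either sleeve fits either leg.
- sleeve_2_mid (a point): Centre (half-way up) of an orange plastic spacer sleeve, a plain ring 36 mm outside, 20 mm bore, 28 mm tall, standing upright on the bench; z along its bore. Either sleeve fits either leg.
- plate_1_mid (a point): Centre (half-way up) of a teal acrylic gel plate 100 x 60 x 10 mm lying flat; x along its 100 mm length, y along its 60 mm width. Two to four plates are there; the others are absent.
- plate_2_mid (a point): Centre (half-way up) of a teal acrylic gel plate 100 x 60 x 10 mm lying flat; x along its 100 mm length, y along its 60 mm width. Two to four plates are there; the others are absent.
- plate_3_mid (a point): Centre (half-way up) of a teal acrylic gel plate 100 x 60 x 10 mm lying flat; x along its 100 mm length, y along its 60 mm width. Two to four plates are there; the others are absent.
- plate_4_mid (a point): Centre (half-way up) of a teal acrylic gel plate 100 x 60 x 10 mm lying flat; x along its 100 mm length, y along its 60 mm width. Two to four plates are there; the others are absent.
- reagent_bottle: Bystander: amber reagent bottle, 72 mm across, 170 mm tall; origin at the centre of its underside. Leave it where it stands.
- tip_box: Bystander: blue pipette-tip box 85 x 120 x 50 mm; origin at the centre of its underside. Leave it where it stands.
- salt_jar: Bystander: white jar 76 mm across, 85 mm tall; origin at the centre of its underside. Leave it where it stands.
- beaker: Bystander: glass beaker 72 mm across, 90 mm tall; origin at the centre of its underside. Leave it where it stands.
- bench_timer: Bystander: grey bench timer 50 x 75 x 30 mm; origin at the centre of its underside. Leave it where it stands.
- buffer_bottle: Bystander: clear buffer bottle 64 mm across, 140 mm tall; origin at the centre of its underside. Leave it where it stands.

How it is judged:
By the outcome, as a careful person would: the job done as asked, in the order asked, and still so for the second after the job is handed in, with the robot touching nothing.
Of plate_1, plate_2, plate_3, plate_4 only 2 to 4 are there at a start; the rules pass over those that are not, and their reading is None.
At some moment in a run one of sleeve_1, sleeve_2, plate_1, plate_2, plate_3, plate_4 may be knocked a few centimetres aside while the robot is not near it.
It also fails if it takes over 210 s, if anything falls off the work surface, if the arm or the gripper's body presses on something with over 40 N, if the wrist force passes 120 N, or if a joint passes its speed limit or range.

ROBOT

A 7-joint arm with a two-finger parallel gripper is mounted at the origin on the work surface. World frame = base frame: x ahead of the robot, y to its left, z up, the work surface at z = 0. Lengths are in m, angles in rad, forces in N, time in s.
With the tool pointing down it reaches from about 0.4 to 0.85 m from the base axis. Payload 10.4 kg.
Tool frame: the origin (TCP) lies at the very end of the fingers, on their centre line; the grasp point (between the pads) lies 19 mm behind it; z points along the fingers, y is the direction in which the jaws open and shut (so a half turn about z gives the same grasp; the last joint's range is limited). The gripper opens to 87 mm and grips with 3 to 60 N. Pads are 19 mm wide; open, the fingers measure 117 mm over their backs; the gripper's body (75 mm by 190 mm) begins 51 mm behind the grasp point.
Start: joints at [-1.291, 0.332, -0.065, 1.46, 0.022, 1.35, -0.088], TCP at [0.186, 0.597, 0.223] pointing down, gripper open.
Joint ranges: [-2.6, 2.6], [-0.5, 2.12], [-1.47, 1.34], [0.16, 2.42], [-1.27, 4.41], [0.06, 2.06], [-2.6, 2.6]. Speed limits (rad/s): [2.22, 2.22, 2.79, 2.79, 3.14, 3.14, 3.14].

INTERFACE

Orientations are given as a unit quaternion [x, y, z, w].
In Python, from bench import read_state, camera, close_job, recognise, masks_of gives the robot as it stands.
- The arm moves only by the tool play_rows, never from a script. Its argument "moves" is a list of rows, each a list of 3 entries, a list of its own where there are three numbers: the shift along the tool's x, y, z in cm, then the turn, a rotation vector about the tool's x, y, z in rad, then the finger opening in cm, from 0 to 8.7. In form: [[[dx, dy, dz], [ax, ay, az], jaw], ...]. A call has 1 to 8 rows; each row is the pose to reach, as a shift and turn from the pose commanded when the call began, along the tool's axes at that moment; what a row does not reach only later rows make up. A row lasts 1/8 s, in which the tool goes at most 62.5 mm and 10.7 degrees, less where a joint would pass 70% of its speed; a pose out of reach is approached as far as the arm can. A call with a gripper value outside its range is refused whole. The fingers move at their own pace and stop on an object; "grip_force" is the grip in N (left out, the last holds). Time passes only in rows, so rows that repeat a pose let the fingers close. It gives the time, the measured TCP pose, the force and the opening at its end, in the units of the state.
- read_state(): the state, without advancing time (a new reading comes with each control period).
- camera(name): name is "side" or "top"; returns a dict with "frame" (384x512x3 uint8, red, green, blue), "intrinsics" (3x3 intrinsics, pixels), "k1" (the pictures are not rectified: a ray, as slopes to the right and down, at radius r is drawn at 1 + k1 r^2 times it, then the intrinsics apply), "camera_from_world" (4x4, takes a point from world to camera coordinates). Camera axes: x right, y down, z forward; pixel columns grow to the right and rows downward; lengths in m; the calibration is good to about 2 mm. A picture is of the moment at which its call begins. There is no depth.
- close_job(): hands the job in, once; it reports no verdict.
Trained networks look in a picture, given as the dict that the camera call returned (one of the last four; its "shot" number tells which), for a name from the list of things; names that differ only in an ending like _2 or _b are one class to them, and where a whole thing is asked for, a point or a joint stands for the part that bears it (a point fixed in the world has none). Each returns a list of dicts, best first, with "conf" (0 to 1); they miss things now and then, are a little off and sometimes report something else, mostly with a low value. They report only what shows in the picture. A call takes as long as a camera call.
- recognise(picture, query): "at" ([column, row] in pixels, amid what is visible of it).
- masks_of(picture, query): "region" (384x512 bool, what is visible of it) and "at" ([column, row] in pixels, amid what is visible of it).
The state is a dict: "time": time; "joint_positions": joint angles; "joint_vel": joint speeds; "joint_torque": joint torques, N m; "ee_pos": TCP position; "eef_rot": TCP orientation; "ft_force": force on the tool from outside, world axes, zero at the start; "torque": the same for the moment, N m; "width": finger opening in m.
Only numpy, scipy, OpenCV 4.12 (cv2) and the standard library are available. Lean on these libraries where they do the work, as an engineer would, in place of code of your own. Each camera call takes 0.05 s, during which the arm holds its last target.

## Working session

There is one attempt and no reset: what is moved stays moved. The work goes in short steps, Python scripts to look and compute and a tool call to move; the robot and the scene stay as the last step left them, time stands still between calls to the robot, and variables do not carry over. Pictures are saved under pics/ and viewed, and the job is handed in when it is done.

Besides the shell and the picture viewer there is one more tool, called after "Emit:" by a JSON object that holds its "name" and its "arguments", one argument or row to a line. play_rows: Moves the arm, as the interface text tells. Its arguments: {"type":"object","properties":{"moves":{"type":"array","items":{"type":"array"}},"grip_force":{"type":"number"}},"required":["moves"]}

```bash
ls; mkdir -p pics
python3 - <<'E'
from bench import *
import cv2
s=read_state(); print(s)
for n in ["side","top"]:
    p=camera(n); print(n,p["intrinsics"].tolist() if hasattr(p["intrinsics"],'tolist') else p["intrinsics"],p["k1"],p["camera_from_world"])
    cv2.imwrite(f"pics/{n}0.png",p["frame"][:,:,::-1])
E
```

```text
pics
{'time': 0.0, 'joint_positions': array([-1.290601  ,  0.3328762 , -0.06470692,  1.46091449,  0.02159041,
        1.34991897, -0.08847706]), 'joint_vel': array([-2.79690708e-04,  9.70812617e-04,  4.10853892e-04,  5.16800519e-04,
        3.51982038e-04, -6.43593979e-05, -2.06950124e-03]), 'joint_torque': array([ 4.95400436e-04, -6.23265696e+01,  2.46794207e-02, -3.89908898e+01,
       -6.14433596e-02,  3.96660715e-02,  1.74225838e-04]), 'ee_pos': array([0.18625267, 0.59620119, 0.22176407]), 'eef_rot': array([ 1.50796294e-01,  9.88564602e-01, -7.06390265e-04, -8.03385704e-05]), 'ft_force': array([ 0.44369078, -0.43721877, -0.87534725]), 'torque': array([ 0.04970221,  0.00851642, -0.03685261]), 'width': 0.08719337963793389}
side [[488.1132415577394, 0.0, 250.28509162822616], [0.0, 488.1132415577394, 193.24137146393355], [0.0, 0.0, 1.0]] -0.11272195804976742 [[ 0.95530782 -0.295567    0.00520659 -0.50990963]
 [-0.22470897 -0.7375049  -0.63686136  0.20926133]
 [ 0.19207509  0.60722868 -0.77096076  1.81492394]
 [ 0.          0.          0.          1.        ]]
top [[499.280583199606, 0.0, 259.43865950591993], [0.0, 499.280583199606, 185.21326760186338], [0.0, 0.0, 1.0]] -0.19275621135146337 [[ 8.97028614e-03 -9.99957789e-01  1.98863207e-03 -1.00381794e-02]
 [-9.96438002e-01 -9.10543641e-03 -8.38355494e-02  5.14160258e-01]
 [ 8.38501180e-02 -1.22951970e-03 -9.96477619e-01  1.77286967e+00]
 [ 0.00000000e+00  0.00000000e+00  0.00000000e+00  1.00000000e+00]]
```

View pics/top0.png

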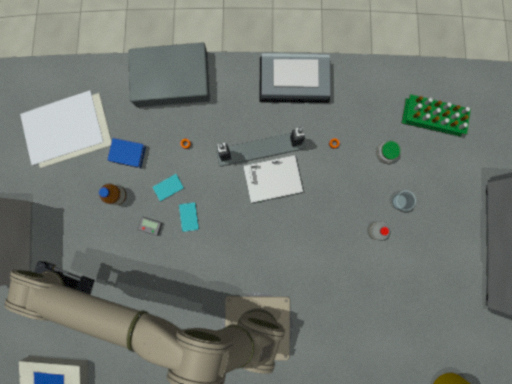

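View pics/side0.png

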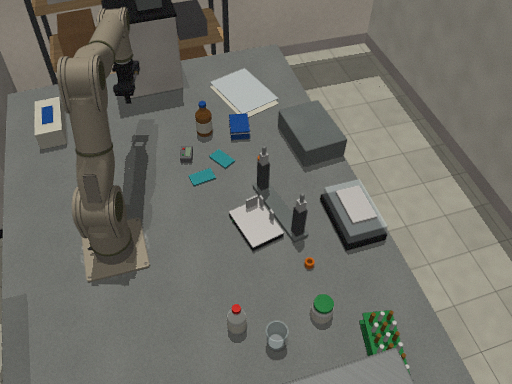

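```bash
cat > h.py <<'E'
from bench import *
import cv2, numpy as np
from scipy.spatial.transform import Rotation as R
from scipy.optimize import least_squares
def K(p): return np.array(p["intrinsics"]),float(p["k1"]),np.array(p["camera_from_world"])
def proj(p,X):
    k,k1,T=K(p); X=np.atleast_2d(X); c=X@T[:3,:3].T+T[:3,3]; s=c[:,:2]/c[:,2:]
    r2=(s**2).sum(1,keepdims=True); s=s*(1+k1*r2)
    return s*[k[0,0],k[1,1]]+[k[0,2],k[1,2]]
def ray(p,uv):
    k,k1,T=K(p); uv=np.atleast_2d(np.asarray(uv,float)); d=(uv-[k[0,2],k[1,2]])/[k[0,0],k[1,1]]
    s=d.copy()
    for _ in range(20): s=d/(1+k1*(s**2).sum(1,keepdims=True))
    dirs=np.c_[s,np.ones(len(s))]@T[:3,:3]; o=-T[:3,:3].T@T[:3,3]
    return o,dirs
def onz(p,uv,z):
    o,d=ray(p,uv); return o+d*((z-o[2])/d[:,2])[:,None]
def tri(pairs):
    A=np.zeros((3,3));b=np.zeros(3)
    for p,uv in pairs:
        o,d=ray(p,uv); d=d[0]/np.linalg.norm(d[0]); M=np.eye(3)-np.outer(d,d); A+=M;b+=M@o
    X=np.linalg.solve(A,b); return X,[np.linalg.norm(proj(p,X)[0]-uv) for p,uv in pairs]
def crop(p,c,half,name,scale=6):
    f=p["frame"][:,:,::-1]; x,y=map(int,c); x0=max(0,x-half[0]);y0=max(0,y-half[1])
    g=f[y0:y+half[1],x0:x+half[0]]; g=cv2.resize(g,None,fx=scale,fy=scale,interpolation=cv2.INTER_CUBIC)
    cv2.imwrite(f"pics/{name}.png",g); print(name,"origin",x0,y0,"scale",scale,g.shape)
def st():
    s=read_state(); r=R.from_quat(s["eef_rot"]).as_matrix()
    print("t",round(s["time"],2),"p",s["ee_pos"].round(4),"toolx",r[:,0].round(3),"tooly",r[:,1].round(3),"z",r[:,2].round(3),"F",s["ft_force"].round(1),"w",round(s["width"],4)); return s
E
python3 - <<'E'
from h import *
P={n:camera(n) for n in ["side","top"]}
for n,p in P.items():
    for q in ["plate_1_mid","sleeve_1_mid","leg_left_top","leg_left","stand","reagent_bottle","tip_box","salt_jar","beaker","bench_timer","buffer_bottle","button_left"]:
        r=recognise(p,q); print(n,q,[(np.round(a["at"],1).tolist(),round(a["conf"],2)) for a in r])
crop(P["top"],(250,160),(66,50),"ctop"); crop(P["side"],(265,200),(66,50),"cside")
E
```

```text
side plate_1_mid [([200.9, 180.1], 0.56)]
side sleeve_1_mid [([264.1, 216.3], 0.73)]
side leg_left_top []
side leg_left [([267.1, 215.6], 0.69), ([267.5, 157.6], 0.65)]
side stand [([266.7, 217.3], 0.62)]
side reagent_bottle []
side tip_box [([241.6, 125.1], 0.91)]
side salt_jar [([324.8, 307.2], 0.8)]
side beaker [([276.9, 332.1], 0.57)]
side bench_timer [([298.9, 202.2], 0.7), ([185.6, 153.3], 0.51)]
side buffer_bottle [([237.4, 320.4], 0.56)]
side button_left []
top plate_1_mid [([166.0, 186.2], 0.73), ([191.6, 213.1], 0.72)]
top sleeve_1_mid [([186.0, 142.7], 0.6)]
top leg_left_top [([298.8, 133.9], 0.64), ([269.0, 164.7], 0.46), ([402.6, 201.4], 0.33)]
top leg_left [([269.2, 163.5], 0.65), ([402.4, 199.1], 0.53), ([220.3, 146.7], 0.46)]
top stand [([269.9, 163.2], 0.86), ([152.3, 226.1], 0.72)]
top reagent_bottle [([112.8, 193.7], 0.97), ([377.0, 229.1], 0.62)]
top tip_box [([129.1, 154.1], 0.92), ([268.4, 162.3], 0.55)]
top salt_jar [([388.7, 150.1], 0.97), ([380.3, 229.4], 0.32)]
top beaker [([402.8, 202.5], 0.82)]
top bench_timer [([151.6, 224.4], 0.64)]
top buffer_bottle [([379.1, 229.2], 0.79)]
top button_left [([377.4, 230.0], 0.67)]
ctop origin 184 110 scale 6 (600, 792, 3)
cside origin 199 150 scale 6 (600, 792, 3)
```

View pics/ctop.png

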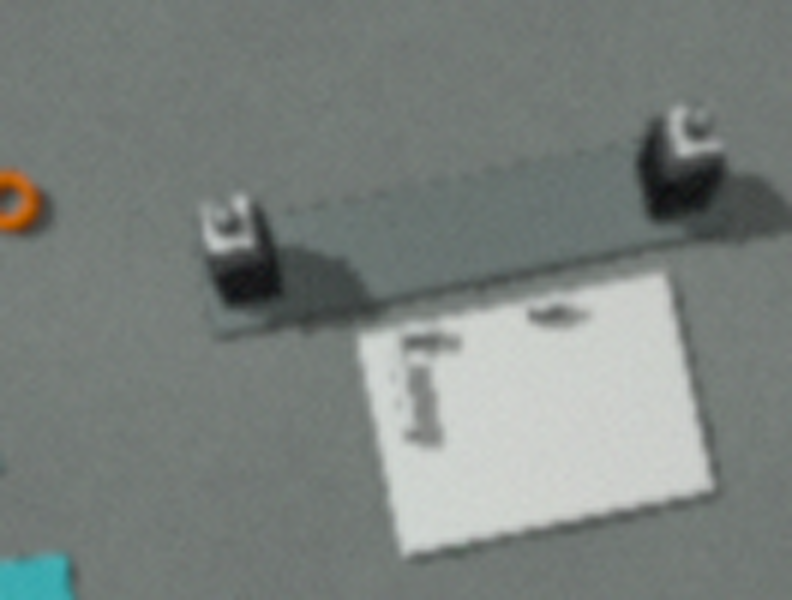

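View pics/cside.png

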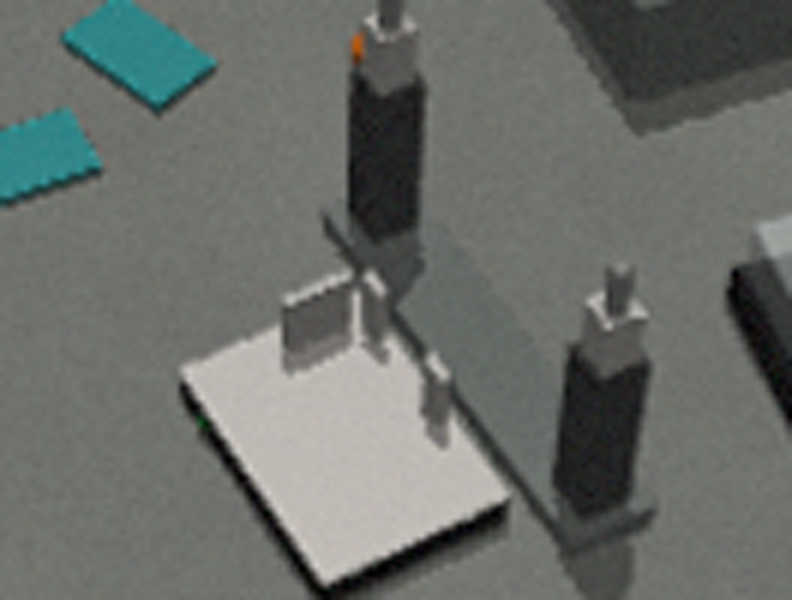

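```bash
cat >> h.py <<'E'
def quad(p,c,half,lo,scale=8,hue=None):
    """corners of bright/colour region's quadrilateral, subpixel, by line fit on the contour"""
    x,y=map(int,c);x0,y0=x-half[0],y-half[1]
    f=p["frame"][y0:y+half[1],x0:x+half[0]].astype(np.float32)
    if hue=="teal": g=(f[:,:,1]+f[:,:,2])/2-f[:,:,0]
    elif hue=="orange": g=f[:,:,0]-f[:,:,2]
    else: g=f.min(2)
    g=cv2.resize(g,None,fx=scale,fy=scale,interpolation=cv2.INTER_CUBIC)
    m=(g>lo).astype(np.uint8); cs,_=cv2.findContours(m,cv2.RETR_EXTERNAL,cv2.CHAIN_APPROX_NONE)
    out=[]
    for cc in cs:
        if cv2.contourArea(cc)<40*scale**2: continue
        h=cv2.convexHull(cc); 
        for e in np.arange(0.02,0.2,0.01):
            a=cv2.approxPolyDP(h,e*cv2.arcLength(h,True),True)
            if len(a)<=4: break
        if len(a)!=4: continue
        a=a[:,0].astype(float); pts=cc[:,0].astype(float); L=[]
        for i in range(4):
            A,B=a[i],a[(i+1)%4]; l=np.linalg.norm(B-A); u=(B-A)/l; n=np.array([-u[1],u[0]])
            t=(pts-A)@u; d=abs((pts-A)@n); s=(t>.12*l)&(t<.88*l)&(d<1.2*scale)
            v=cv2.fitLine(pts[s].astype(np.float32),cv2.DIST_HUBER,0,.01,.01).ravel(); L.append(np.cross([v[2],v[3],1],[v[2]+v[0],v[3]+v[1],1]))
        q=[]
        for i in range(4):
            z=np.cross(L[i-1],L[i]); q.append(z[:2]/z[2])
        q=(np.array(q)+.5)/scale-.5+[x0,y0]; out.append((q,cv2.contourArea(cc)/scale**2))
    return out
def rect_pose(obs,dims,z,init):
    """obs: list (pic,corners). dims: 4 local corners xy. fit x,y,yaw (yaw world)"""
    def res(v):
        c,s=np.cos(v[2]),np.sin(v[2]); W=np.c_[np.array(dims)@np.array([[c,s],[-s,c]])+v[:2],np.full(4,z)]
        r=[]
        for p,q in obs:
            u=proj(p,W)
            from scipy.optimize import linear_sum_assignment
            D=np.linalg.norm(u[:,None]-q[None],axis=2); i,j=linear_sum_assignment(D); r.append((u[i]-q[j]).ravel())
        return np.concatenate(r)
    f=least_squares(res,init); return f.x,np.abs(f.fun).max(),f.fun
E
cat > stand.py <<'E'
from h import *
P={n:camera(n) for n in ["side","top"]}
qt=max(quad(P["top"],(272,178),(50,45),150),key=lambda a:a[1])[0]
qs=max(quad(P["side"],(258,222),(45,40),150),key=lambda a:a[1])[0]
print(qt.round(1).tolist(),qs.round(1).tolist())
D=[(.044,.075),(.044,-.115),(-.091,-.115),(-.091,.075)]
c=onz(P["top"],qt,.03).mean(0); print(c)
for name,obs in [("both",[(P["top"],qt),(P["side"],qs)]),("top",[(P["top"],qt)]),("side",[(P["side"],qs)])]:
    print(name,rect_pose(obs,D,.03,[c[0],c[1],.17]))
E
python3 stand.py
```

```text
[[294.2, 154.6], [302.4, 191.1], [250.3, 202.1], [242.7, 165.2]] [[258.2, 198.3], [283.5, 232.0], [252.6, 246.6], [228.4, 211.1]]
[ 0.53930487 -0.05170152  0.03      ]
both (array([ 0.55754122, -0.02726404,  0.21600571]), np.float64(0.5340505697043909), array([-0.00079952,  0.17427014,  0.15576059,  0.05656129, -0.03599218,
        0.15465563,  0.02666779,  0.09472467,  0.17744402, -0.53405057,
        0.30386082, -0.04411143,  0.0470809 ,  0.21153581, -0.08888486,
       -0.08752955]))
top (array([ 0.55796097, -0.02712168,  0.2165172 ]), np.float64(0.10692388228875416), array([-0.04296205,  0.06957071,  0.10692388, -0.07376635, -0.0662051 ,
        0.01863859,  0.00294811, -0.01531957]))
side (array([ 0.55701968, -0.02757381,  0.21549697]), np.float64(0.4461322972490507), array([ 0.08734457, -0.4461323 ,  0.19089372,  0.06445274, -0.08341007,
        0.31137556, -0.19377775, -0.00794927]))
```

Run:
```python
from h import *
P={n:camera(n) for n in ["side","top"]}
crop(P["top"],(175,200),(66,50),"ctop2"); crop(P["side"],(220,160),(66,50),"cside2")
```

```text
ctop2 origin 109 150 scale 6 (600, 792, 3)
cside2 origin 154 110 scale 6 (600, 792, 3)
```

View pics/ctop2.png

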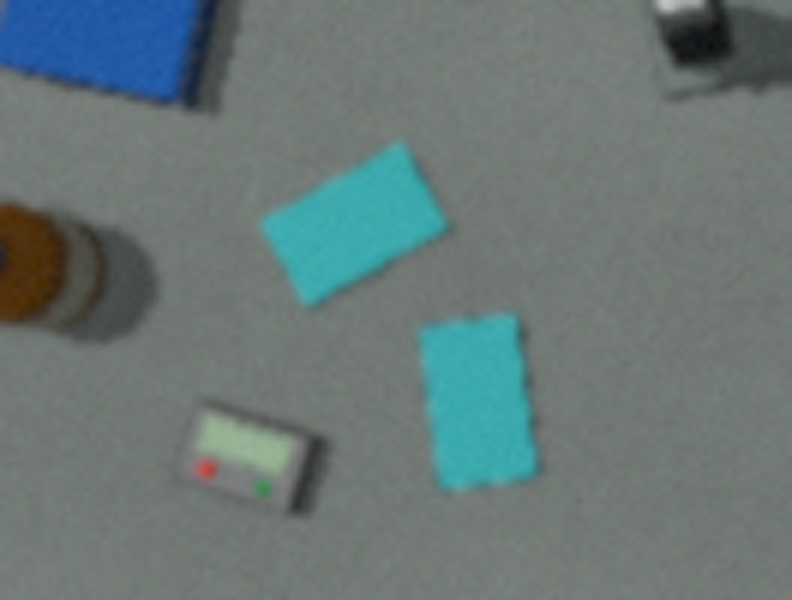

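View pics/cside2.png

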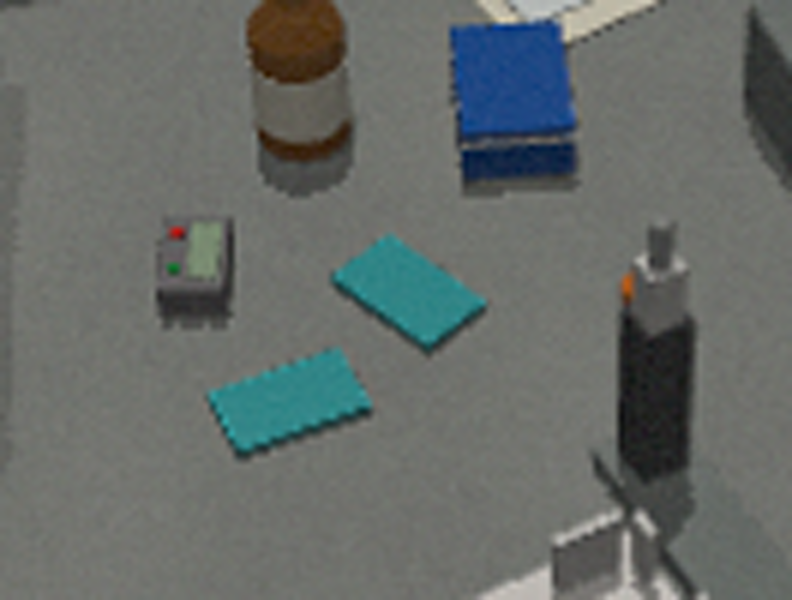

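```bash
cat >> h.py <<'E'
S0=np.array([.5576,-.0272]); SY=.2162
def s2w(x,y): 
    c,s=np.cos(SY),np.sin(SY); return S0+np.array([c*x-s*y,s*x+c*y])
def w2s(X):
    c,s=np.cos(SY),np.sin(SY); d=np.asarray(X)[:2]-S0; return np.array([c*d[0]+s*d[1],-s*d[0]+c*d[1]])
def plates(P,z=.01):
    out=[]
    D=[(.05,.03),(.05,-.03),(-.05,-.03),(-.05,.03)]
    qs=quad(P["side"],(220,170),(100,90),25,6,hue="teal")
    for q,a in quad(P["top"],(200,180),(150,90),30,6,hue="teal"):
        w=onz(P["top"],q,z); e=[w[(i+1)%4]-w[i] for i in range(4)]; i=np.argmax([np.linalg.norm(k) for k in e])
        c=w.mean(0); yaw=np.arctan2(e[i][1],e[i][0])
        obs=[(P["top"],q)]
        for q2,a2 in qs:
            c2=onz(P["side"],q2,z).mean(0)
            if np.linalg.norm(c2-c)<.015: obs.append((P["side"],q2))
        v,m,_=rect_pose(obs,D,z,[c[0],c[1],yaw]); v1,_,_=rect_pose(obs[:1],D,z,[c[0],c[1],yaw])
        print("plate",v.round(4),"res",round(m,2),"n",len(obs),"toponly",v1.round(4),"edges",[round(float(np.linalg.norm(k)),3) for k in e]); out.append(v)
    return out
E
python3 - <<'E'
from h import *
P={n:camera(n) for n in ["side","top"]}
plates(P)
for n,y in (("L",.13),("R",-.13)):
    w=s2w(.095,y); print(n,w.round(4))
    for z in (.16,.19,.22,.24): print(z,[proj(P[c],[*w,z])[0].round(1).tolist() for c in ("top","side")])
f=P["top"]["frame"].astype(float)
for c in ("top","side"):
    f=P[c]["frame"].astype(float); m=((f[:,:,0]-f[:,:,2])>90)&(f[:,:,0]>150)
    m=cv2.morphologyEx(m.astype(np.uint8),cv2.MORPH_CLOSE,np.ones((5,5)))
    n,l,s,ce=cv2.connectedComponentsWithStats(m)
    for i in range(1,n):
        if s[i,4]>5: print(c,s[i],ce[i].round(1),onz(P[c],ce[i],.026).round(4), onz(P[c],ce[i],.014).round(4))
crop(P["side"],(264,165),(22,22),"legL",14);crop(P["side"],(301,213),(22,22),"legR",14)
E
```

```text
plate [0.3991 0.2508 0.1511] res 0.65 n 2 toponly [0.3993 0.2511 0.1539] edges [0.103, 0.064, 0.103, 0.063]
plate [0.4856 0.5705 0.7621] res 9.68 n 1 toponly [0.4856 0.5705 0.7621] edges [0.033, 0.032, 0.034, 0.033]
plate [ 0.5056  0.3286 -1.049 ] res 0.8 n 2 toponly [ 0.5057  0.3289 -1.0494] edges [0.064, 0.103, 0.064, 0.104]
plate [0.6337 0.4915 1.3712] res 4.4 n 1 toponly [0.6337 0.4915 1.3712] edges [0.123, 0.089, 0.126, 0.088]
L [0.6225 0.1202]
0.16 [[222.3, 149.1], [263.3, 161.9]]
0.19 [[221.6, 147.7], [263.5, 156.5]]
0.22 [[220.9, 146.2], [263.7, 151.0]]
0.24 [[220.5, 145.2], [263.8, 147.2]]
R [ 0.6783 -0.1338]
0.16 [[298.2, 133.4], [300.3, 208.3]]
0.19 [[298.9, 131.7], [301.0, 203.0]]
0.22 [[299.7, 130.0], [301.7, 197.7]]
0.24 [[300.2, 128.7], [302.2, 194.0]]
top [180 139  10   9  69] [184.7 142.8] [[0.6658 0.2674 0.026 ]] [[0.6678 0.2693 0.014 ]]
top [330 138   9  10  69] [334.1 142.3] [[ 0.6726 -0.2753  0.026 ]] [[ 0.6747 -0.2771  0.014 ]]
top [381 227   8   8  52] [384.4 230.6] [[ 0.3536 -0.4579  0.026 ]] [[ 0.3535 -0.461   0.014 ]]
side [305 257   9   8  58] [309.1 260.8] [[ 0.6713 -0.2745  0.026 ]] [[ 0.6751 -0.2679  0.014 ]]
side [232 304   9   8  57] [235.9 307.6] [[ 0.367  -0.3744  0.026 ]] [[ 0.3685 -0.3687  0.014 ]]
legL origin 242 143 scale 14 (616, 616, 3)
legR origin 279 191 scale 14 (616, 616, 3)
```

View pics/legL.png

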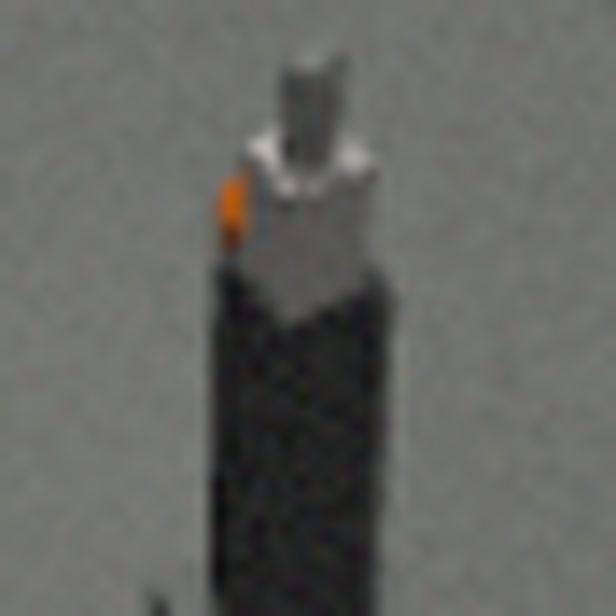

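View pics/legR.png

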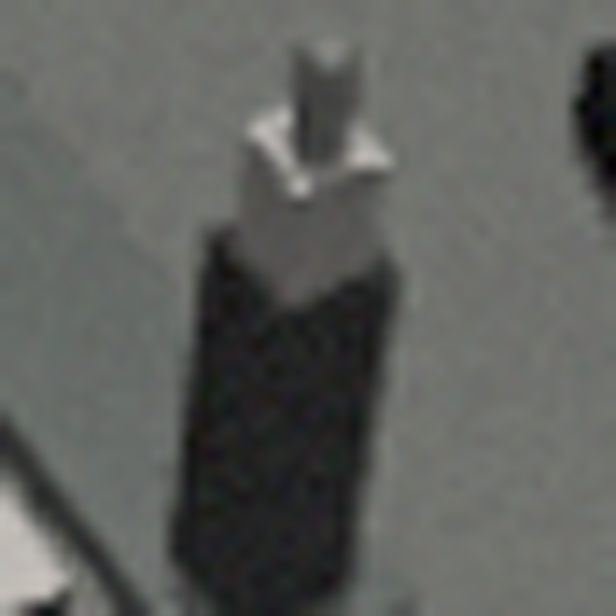

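```bash
cat >> h.py <<'E'
def go(xyz,yaw=None):
    """row shift (cm, tool axes) + turn from the measured pose to TCP xyz with tool y at world angle yaw (mod pi)"""
    s=read_state(); r=R.from_quat(s["eef_rot"]); d=r.inv().apply(np.asarray(xyz)-s["ee_pos"])*100
    if yaw is None: t=np.zeros(3)
    else:
        y=r.as_matrix()[:,1]; cur=np.arctan2(y[1],y[0]); a=(yaw-cur+np.pi/2)%np.pi-np.pi/2; yw=cur+a
        Y=np.array([np.cos(yw),np.sin(yw),0]);Z=np.array([0,0,-1.]);X=np.cross(Y,Z)
        t=(r.inv()*R.from_matrix(np.c_[X,Y,Z])).as_rotvec()
    print("row",d.round(2).tolist(),t.round(4).tolist(),"dist",round(np.linalg.norm(d),1)); return d,t
def s3(x,y,z): return [*s2w(x,y),z]
E
python3 - <<'E'
from h import *
st(); go([.3,.5,.32]); go(s3(.095,.13,.32),SY)
E
```

```text
t 1.7 p [0.1864 0.5966 0.2226] toolx [-0.955  0.298  0.   ] tooly [0.298 0.955 0.   ] z [-0.  0. -1.] F [ 0.9 -0.3 -0.3] w 0.087
row [-13.73, -5.83, -9.74] [0.0, 0.0, 0.0] dist 17.8
row [-55.84, -32.47, -9.75] [0.0, -0.0, 1.0518] dist 65.3
```

Emit:
{"name": "play_rows", "arguments": {
  "moves": [
    [[0,0,-6],[0,0,0],8.7],
    [[-10,-6,-9.7],[0,0,0.18],8.7],
    [[-56,-32.5,-9.7],[0,0,1.052],8.7],
    [[-56,-32.5,-9.7],[0,0,1.052],8.7],
    [[-56,-32.5,-9.7],[0,0,1.052],8.7],
    [[-56,-32.5,-9.7],[0,0,1.052],8.7],
    [[-56,-32.5,-9.7],[0,0,1.052],8.7],
    [[-56,-32.5,-9.7],[0,0,1.052],8.7]
  ],
  "grip_force": 40
}}

```text
time: 2.7
ee_pos: [0.4808, 0.2746, 0.3134]
eef_rot: [0.627, 0.779, 0.0, -0.0]
ft_force: [0.8, 1.3, -0.2]
width: 0.0868
```

Run:
```python
from h import *
st(); go(s3(.095,.13,.32),SY)
```

```text
t 2.7 p [0.4808 0.2746 0.3134] toolx [-0.213  0.977  0.001] tooly [0.977 0.213 0.001] z [ 0.001  0.001 -1.   ] F [ 0.8  1.3 -0.2] w 0.0868
row [-18.11, 10.56, -0.66] [0.0007, -0.0006, -0.0018] dist 21.0
```

Emit:
{"name": "play_rows", "arguments": {
  "moves": [
    [[-18,10.5,-0.6],[0,0,0],8.7],
    [[-18,10.5,-0.6],[0,0,0],8.7],
    [[-18,10.5,-0.6],[0,0,0],8.7],
    [[-18,10.5,-0.6],[0,0,0],8.7],
    [[-18,10.5,-0.6],[0,0,0],8.7],
    [[-18,10.5,-0.6],[0,0,0],8.7]
  ]
}}

```text
time: 3.45
ee_pos: [0.6202, 0.1248, 0.3189]
eef_rot: [0.626, 0.78, 0.0, -0.001]
ft_force: [-0.8, 0.1, 0.2]
width: 0.0871
```

Run:
```python
from h import *
st(); go(s3(.095,.13,.32),SY); go(s3(.095,.13,.182),SY)
P=camera("side"); crop(P,(264,155),(40,40),"a1",8); P=camera("top"); crop(P,(221,147),(40,40),"a2",8)
```

```text
t 3.45 p [0.6202 0.1248 0.3189] toolx [-0.217  0.976  0.001] tooly [ 0.976  0.217 -0.   ] z [-0.001  0.001 -1.   ] F [-0.8  0.1  0.2] w 0.0871
row [-0.5, 0.13, -0.11] [-0.0003, -0.0011, 0.002] dist 0.5
row [-0.52, 0.13, 13.69] [-0.0003, -0.0011, 0.002] dist 13.7
a1 origin 224 115 scale 8 (640, 640, 3)
a2 origin 181 107 scale 8 (640, 640, 3)
```

Emit:
{"name": "play_rows", "arguments": {
  "moves": [
    [[-0.5,0.13,0],[0,0,0],8.7],
    [[-0.5,0.13,4],[0,0,0],8.7],
    [[-0.5,0.13,5],[0,0,0],8.7],
    [[-0.5,0.13,5],[0,0,0],8.7],
    [[-0.5,0.13,5],[0,0,0],8.7]
  ]
}}

```text
time: 4.18
ee_pos: [0.6237, 0.1184, 0.2705]
eef_rot: [0.627, 0.779, 0.001, 0.001]
ft_force: [-0.8, -0.2, -0.8]
width: 0.0871
```

Run:
```python
from h import *
st(); go(s3(.095,.13,.182),SY)
P=camera("side"); crop(P,(264,155),(40,37),"a1",8); P=camera("top"); crop(P,(221,147),(40,37),"a2",8)
```

```text
t 4.17 p [0.6237 0.1184 0.2705] toolx [-0.214  0.977  0.   ] tooly [0.977 0.214 0.002] z [ 0.002  0.001 -1.   ] F [-0.8 -0.2 -0.8] w 0.0871
row [0.2, -0.1, 8.85] [0.0019, -0.0002, -0.0001] dist 8.8
a1 origin 224 118 scale 8 (592, 640, 3)
a2 origin 181 110 scale 8 (592, 640, 3)
```

View pics/a1.png

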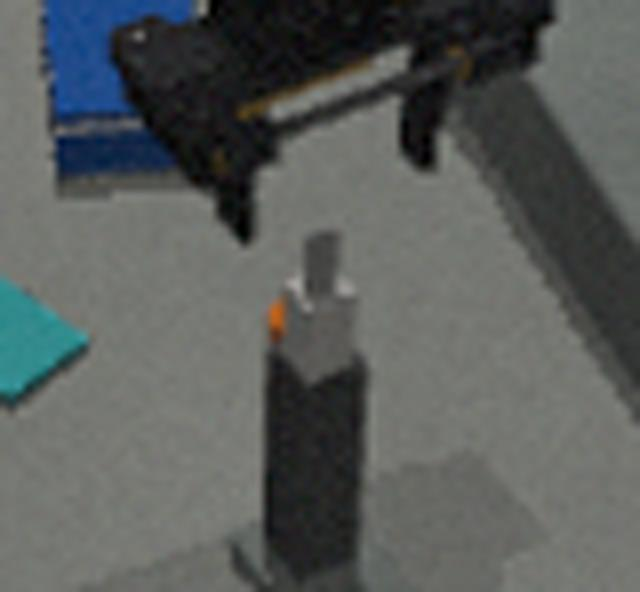

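Emit:
{"name": "play_rows", "arguments": {
  "moves": [
    [[0.1,-0.1,5],[0,0,0],6],
    [[0.1,-0.1,8.8],[0,0,0],5],
    [[0.1,-0.1,8.8],[0,0,0],4],
    [[0.1,-0.1,8.8],[0,0,0],4],
    [[0.1,-0.1,8.8],[0,0,0],4]
  ]
}}

```text
time: 4.9
ee_pos: [0.6231, 0.1192, 0.1833]
eef_rot: [0.627, 0.779, 0.001, 0.001]
ft_force: [0.4, 0.7, -0.4]
width: 0.0453
```

Run:
```python
from h import *
st(); go(s3(.095,.13,.182),SY)
for i in range(4): print(read_state()["ee_pos"].round(4))
P=camera("side"); crop(P,(264,155),(40,37),"a1",8); P=camera("top"); st()
```

```text
t 4.9 p [0.6231 0.1192 0.1833] toolx [-0.214  0.977  0.   ] tooly [0.977 0.214 0.003] z [ 0.003  0.001 -1.   ] F [ 0.4  0.7 -0.4] w 0.0453
row [0.11, -0.04, 0.13] [0.0033, -0.0004, -0.0003] dist 0.2
[0.6231 0.1192 0.1833]
[0.6231 0.1192 0.1833]
[0.6231 0.1192 0.1833]
[0.6231 0.1192 0.1833]
a1 origin 224 118 scale 8 (592, 640, 3)
t 5.0 p [0.6227 0.1192 0.1825] toolx [-0.214  0.977  0.   ] tooly [0.977 0.214 0.002] z [ 0.002  0.001 -1.   ] F [-0.4 -0.6 -0.2] w 0.042
```

View pics/a1.png

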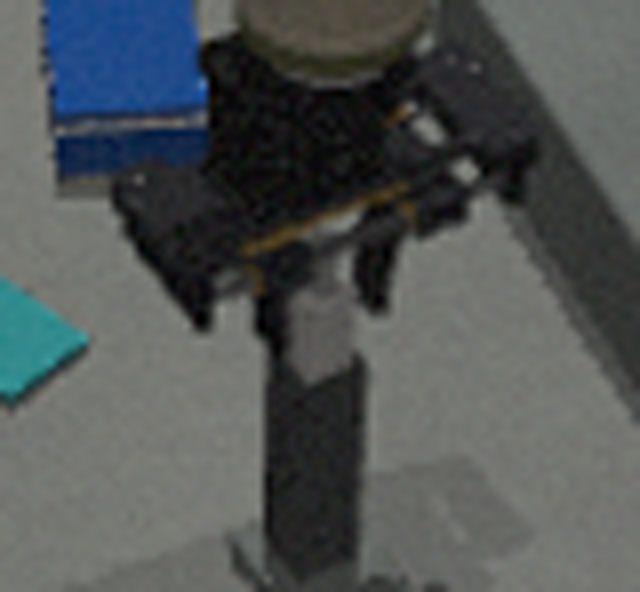

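Centred on the leg. Close.

Emit:
{"name": "play_rows", "arguments": {
  "moves": [
    [[0,0,0],[0,0,0],2],
    [[0,0,0],[0,0,0],1],
    [[0,0,0],[0,0,0],1],
    [[0,0,0],[0,0,0],1],
    [[0,0,0],[0,0,0],1]
  ],
  "grip_force": 50
}}

```text
time: 5.62
ee_pos: [0.6227, 0.1192, 0.1812]
eef_rot: [0.627, 0.779, 0.001, 0.001]
ft_force: [5.5, 1.0, -1.1]
width: 0.0257
```

Run:
```python
from h import *
s=st(); print(w2s(s["ee_pos"]));
```

```text
t 5.62 p [0.6227 0.1192 0.1812] toolx [-0.214  0.977 -0.   ] tooly [0.977 0.214 0.002] z [ 0.002  0.    -1.   ] F [ 5.5  1.  -1.1] w 0.0257
[0.09496955 0.12906395]
```

Emit:
{"name": "play_rows", "arguments": {
  "moves": [
    [[0,0,-0.3],[0,0,0],1],
    [[0,0,-0.7],[0,0,0],1],
    [[0,0,-1.1],[0,0,0],1],
    [[0,0,-1.5],[0,0,0],1],
    [[0,0,-1.5],[0,0,0],1]
  ]
}}

```text
time: 6.25
ee_pos: [0.6226, 0.1192, 0.1956]
eef_rot: [0.627, 0.779, 0.0, 0.0]
ft_force: [7.6, 1.9, -5.6]
width: 0.0254
```

Emit:
{"name": "play_rows", "arguments": {
  "moves": [
    [[0,0,-0.3],[0,0,0],1],
    [[0,0,-0.6],[0,0,0],1],
    [[0,0,-0.9],[0,0,0],1],
    [[0,0,-0.9],[0,0,0],1]
  ]
}}

```text
time: 6.75
ee_pos: [0.6226, 0.1192, 0.2044]
eef_rot: [0.627, 0.779, 0.0, 0.0]
ft_force: [7.9, 0.9, -6.7]
width: 0.0256
```

Run:
```python
from h import *
P=camera("side"); crop(P,(264,150),(40,37),"a3",8); st()
```

```text
a3 origin 224 113 scale 8 (592, 640, 3)
t 6.8 p [0.6226 0.1192 0.2044] toolx [-0.214  0.977 -0.   ] tooly [0.977 0.214 0.001] z [ 0.001 -0.    -1.   ] F [ 8.   1.  -6.2] w 0.0255
```

View pics/a3.png

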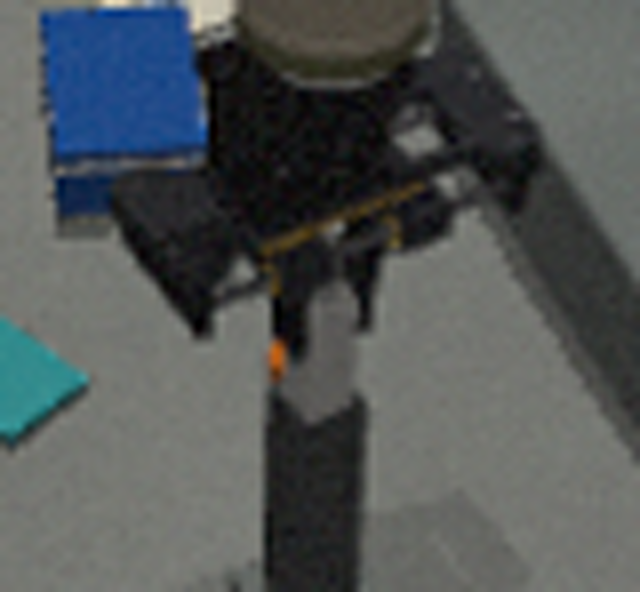

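Emit:
{"name": "play_rows", "arguments": {
  "moves": [
    [[0,0,-0.3],[0,0,0],1],
    [[0,0,-0.6],[0,0,0],1],
    [[0,0,-0.9],[0,0,0],1],
    [[0,0,-0.9],[0,0,0],1]
  ]
}}

```text
time: 7.3
ee_pos: [0.6226, 0.1193, 0.2135]
eef_rot: [0.627, 0.779, 0.0, 0.0]
ft_force: [7.9, 1.0, -6.1]
width: 0.0257
```

Emit:
{"name": "play_rows", "arguments": {
  "moves": [
    [[0,0,-0.3],[0,0,0],1],
    [[0,0,-0.6],[0,0,0],1],
    [[0,0,-0.9],[0,0,0],1],
    [[0,0,-0.9],[0,0,0],1]
  ]
}}

```text
time: 7.8
ee_pos: [0.6225, 0.1192, 0.2176]
eef_rot: [0.627, 0.779, -0.001, 0.0]
ft_force: [22.5, 3.4, -38.6]
width: 0.0256
```

Emit:
{"name": "play_rows", "arguments": {
  "moves": [
    [[0,0,0.45],[0,0,0],1],
    [[0,0,0.45],[0,0,0],1],
    [[0,0,0.45],[0,0,0],1]
  ]
}}

```text
time: 8.18
ee_pos: [0.6226, 0.1192, 0.2165]
eef_rot: [0.627, 0.779, -0.0, 0.0]
ft_force: [12.4, 2.0, -16.2]
width: 0.0257
```

Run:
```python
from h import *
P=camera("side"); crop(P,(264,150),(40,37),"a4",8); st()
```

```text
a4 origin 224 113 scale 8 (592, 640, 3)
t 8.22 p [0.6226 0.1192 0.2165] toolx [-0.214  0.977 -0.001] tooly [0.977 0.214 0.   ] z [ 0.    -0.001 -1.   ] F [ 12.    1.1 -15.2] w 0.0257
```

View pics/a4.png

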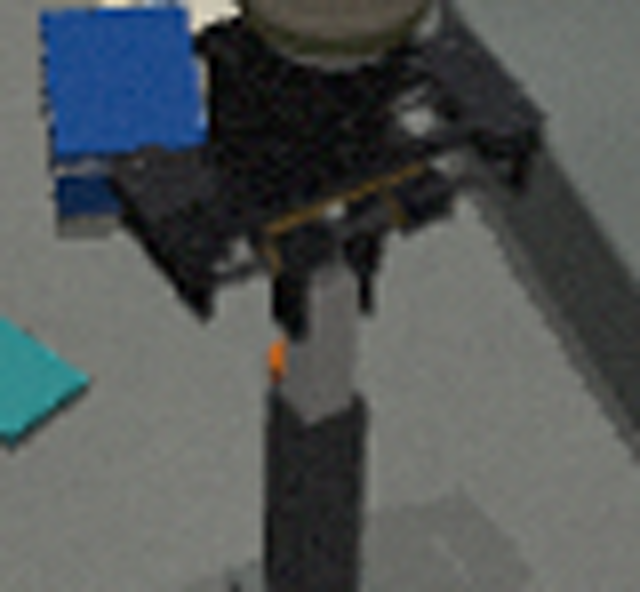

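Emit:
{"name": "play_rows", "arguments": {
  "moves": [
    [[0,0,0.3],[0,0,0],1],
    [[0,0,0.5],[0,0,0],1],
    [[0,0,0.5],[0,0,0],1]
  ]
}}

```text
time: 8.6
ee_pos: [0.6227, 0.1192, 0.2139]
eef_rot: [0.627, 0.779, 0.001, 0.001]
ft_force: [6.6, 1.9, 0.7]
width: 0.0256
```

Emit:
{"name": "play_rows", "arguments": {
  "moves": [
    [[0,0,0.3],[0,0,0],1],
    [[0,0,0.5],[0,0,0],1],
    [[0,0,0.5],[0,0,0],1]
  ]
}}

```text
time: 8.98
ee_pos: [0.6227, 0.1192, 0.2108]
eef_rot: [0.627, 0.779, 0.001, 0.001]
ft_force: [-0.1, 0.0, 13.6]
width: 0.0259
```

Emit:
{"name": "play_rows", "arguments": {
  "moves": [
    [[0,0,0.4],[0,0,0],1],
    [[0,0,0.6],[0,0,0],1],
    [[0,0,0.6],[0,0,0],1]
  ]
}}

```text
time: 9.35
ee_pos: [0.6229, 0.1193, 0.2096]
eef_rot: [0.627, 0.779, 0.003, 0.001]
ft_force: [-15.9, -2.1, 46.7]
width: 0.0257
```

Run:
```python
from h import *
P=camera("side"); crop(P,(264,150),(40,37),"a5",8); st()
```

```text
a5 origin 224 113 scale 8 (592, 640, 3)
t 9.4 p [0.6229 0.1192 0.2096] toolx [-0.214  0.977  0.002] tooly [0.977 0.214 0.006] z [ 0.005  0.004 -1.   ] F [-16.6  -1.7  45.8] w 0.0253
```

View pics/a5.png

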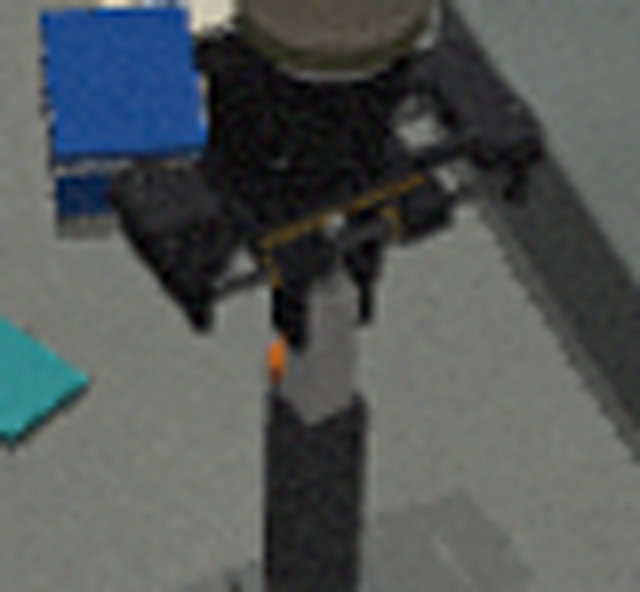

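Emit:
{"name": "play_rows", "arguments": {
  "moves": [
    [[0,0,-0.4],[0,0,0],1],
    [[0,0,-0.5],[0,0,0],5],
    [[0,0,-0.5],[0,0,0],5],
    [[0,0,-0.5],[0,0,0],6],
    [[0,0,-4],[0,0,0],8],
    [[0,0,-9],[0,0,0],8],
    [[0,0,-9],[0,0,0],8],
    [[0,0,-9],[0,0,0],8]
  ]
}}

```text
time: 10.4
ee_pos: [0.6217, 0.119, 0.2916]
eef_rot: [0.627, 0.779, -0.0, -0.0]
ft_force: [0.2, -0.0, -0.5]
width: 0.0787
```

Run:
```python
from h import *
P=camera("side"); crop(P,(264,150),(40,37),"a6",14); st(); go(s3(.095,-.13,.31),SY)
w=s2w(.095,.13)
for z in (.2,.24,.27,.28,.29): print(z,proj(P,[*w,z])[0].round(1))
```

```text
a6 origin 224 113 scale 14 (1036, 1120, 3)
t 10.45 p [0.6215 0.1191 0.2911] toolx [-0.214  0.977 -0.   ] tooly [ 0.977  0.214 -0.002] z [-0.002 -0.    -1.   ] F [ 0.6  1.1 -0.7] w 0.0794
row [-25.92, 0.12, -1.89] [-0.0021, 0.0, -0.0001] dist 26.0
0.2 [263.5 154.7]
0.24 [263.8 147.2]
0.27 [264.  141.4]
0.28 [264.1 139.5]
0.29 [264.2 137.5]
```

View pics/a6.png

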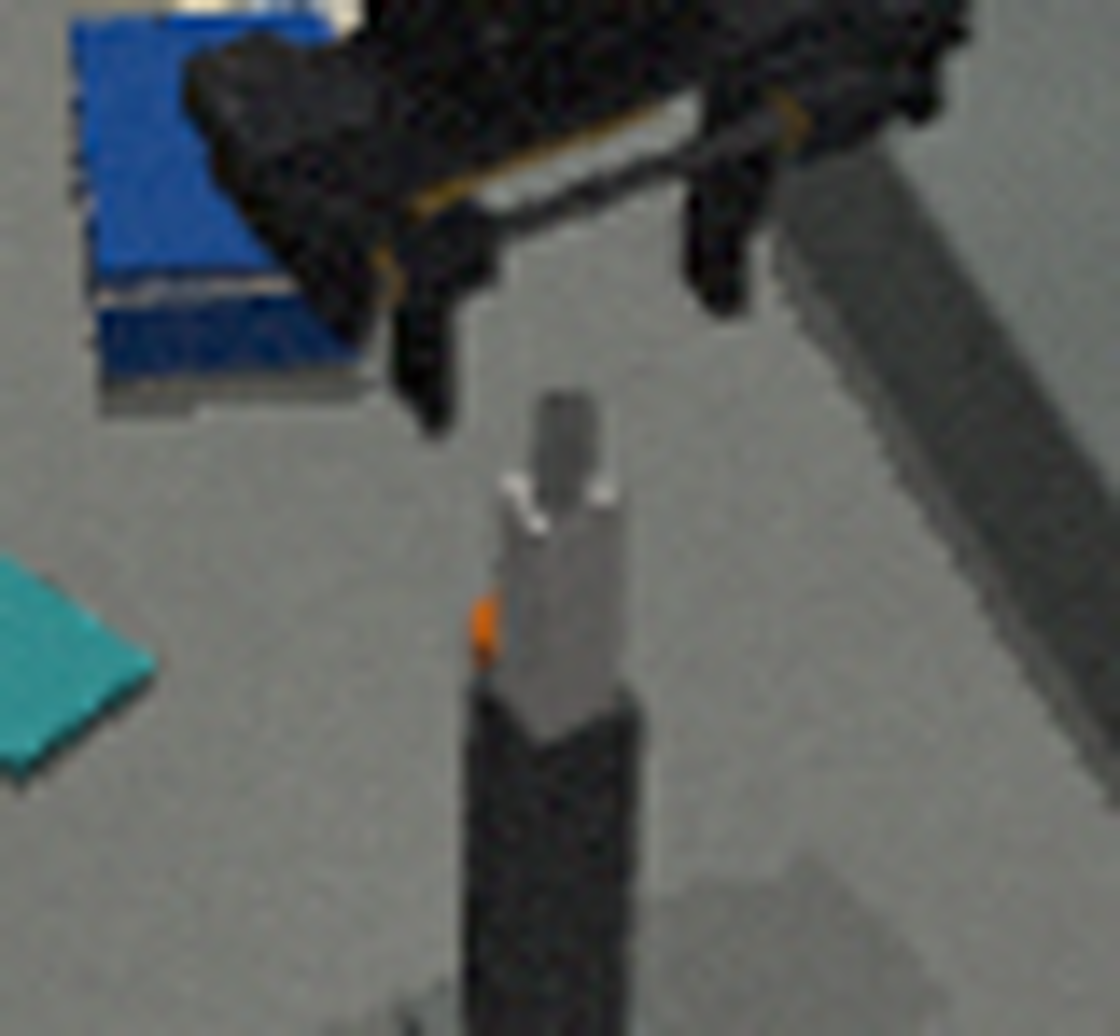

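Emit:
{"name": "play_rows", "arguments": {
  "moves": [
    [[-3,0.1,-1.9],[0,0,0],8.7],
    [[-9,0.1,-1.9],[0,0,0],8.7],
    [[-15,0.1,-1.9],[0,0,0],8.7],
    [[-21,0.1,-1.9],[0,0,0],8.7],
    [[-25.9,0.1,-1.9],[0,0,0],8.7],
    [[-25.9,0.1,-1.9],[0,0,0],8.7],
    [[-25.9,0.1,-1.9],[0,0,0],8.7]
  ]
}}

```text
time: 11.32
ee_pos: [0.6783, -0.1332, 0.31]
eef_rot: [0.627, 0.779, -0.0, -0.001]
ft_force: [0.9, 0.7, -0.0]
width: 0.0871
```

Run:
```python
from h import *
st(); go(s3(.095,-.13,.181),SY)
P=camera("side"); crop(P,(301,200),(40,37),"b1",8)
```

```text
t 11.32 p [ 0.6783 -0.1332  0.31  ] toolx [-0.214  0.977  0.001] tooly [ 0.977  0.214 -0.002] z [-0.002  0.001 -1.   ] F [ 0.9  0.7 -0. ] w 0.0871
row [-0.07, 0.01, 12.9] [-0.0019, -0.0012, -0.0002] dist 12.9
b1 origin 261 163 scale 8 (592, 640, 3)
```

View pics/b1.png

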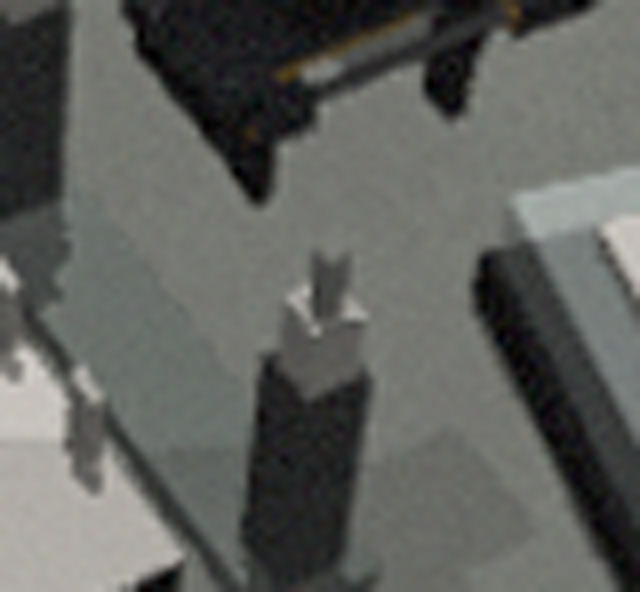

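Emit:
{"name": "play_rows", "arguments": {
  "moves": [
    [[0,0,4],[0,0,0],7],
    [[0,0,9],[0,0,0],6],
    [[0,0,12.9],[0,0,0],5],
    [[0,0,12.9],[0,0,0],4],
    [[0,0,12.9],[0,0,0],3],
    [[0,0,12.9],[0,0,0],1],
    [[0,0,12.9],[0,0,0],1],
    [[0,0,12.9],[0,0,0],1]
  ]
}}

```text
time: 12.38
ee_pos: [0.6783, -0.134, 0.1835]
eef_rot: [0.627, 0.779, 0.0, 0.0]
ft_force: [-5.2, -0.3, 5.0]
width: 0.0253
```

Emit:
{"name": "play_rows", "arguments": {
  "moves": [
    [[0,0,0],[0,0,0],1],
    [[0,0,-0.3],[0,0,0],1],
    [[0,0,-0.7],[0,0,0],1],
    [[0,0,-1.1],[0,0,0],1],
    [[0,0,-1.5],[0,0,0],1],
    [[0,0,-1.5],[0,0,0],1]
  ]
}}

```text
time: 13.12
ee_pos: [0.6783, -0.134, 0.198]
eef_rot: [0.627, 0.779, -0.0, -0.0]
ft_force: [-2.2, -3.1, -5.0]
width: 0.0257
```

Emit:
{"name": "play_rows", "arguments": {
  "moves": [
    [[0,0,-0.3],[0,0,0],1],
    [[0,0,-0.6],[0,0,0],1],
    [[0,0,-0.9],[0,0,0],1],
    [[0,0,-1.2],[0,0,0],1],
    [[0,0,-1.2],[0,0,0],1]
  ]
}}

```text
time: 13.75
ee_pos: [0.6783, -0.134, 0.21]
eef_rot: [0.627, 0.779, -0.0, -0.0]
ft_force: [-3.6, -3.6, -6.1]
width: 0.0257
```

Emit:
{"name": "play_rows", "arguments": {
  "moves": [
    [[0,0,-0.3],[0,0,0],1],
    [[0,0,-0.6],[0,0,0],1],
    [[0,0,-0.6],[0,0,0],1]
  ]
}}

```text
time: 14.12
ee_pos: [0.6783, -0.1339, 0.2159]
eef_rot: [0.627, 0.779, -0.0, -0.0]
ft_force: [-2.9, -4.2, -6.0]
width: 0.0256
```

Emit:
{"name": "play_rows", "arguments": {
  "moves": [
    [[0,0,-0.2],[0,0,0],1],
    [[0,0,-0.4],[0,0,0],1],
    [[0,0,-0.4],[0,0,0],1]
  ]
}}

```text
time: 14.5
ee_pos: [0.6783, -0.1339, 0.2199]
eef_rot: [0.627, 0.779, -0.0, -0.0]
ft_force: [-3.4, -3.7, -6.8]
width: 0.026
```

Emit:
{"name": "play_rows", "arguments": {
  "moves": [
    [[0,0,-0.2],[0,0,0],1],
    [[0,0,-0.4],[0,0,0],1],
    [[0,0,-0.4],[0,0,0],1]
  ]
}}

```text
time: 14.88
ee_pos: [0.6783, -0.1339, 0.2226]
eef_rot: [0.627, 0.779, -0.0, -0.0]
ft_force: [-0.0, -5.5, -14.7]
width: 0.0254
```

Emit:
{"name": "play_rows", "arguments": {
  "moves": [
    [[0,0,-0.2],[0,0,0],1],
    [[0,0,-0.3],[0,0,0],1],
    [[0,0,-0.3],[0,0,0],1]
  ]
}}

```text
time: 15.25
ee_pos: [0.6782, -0.1339, 0.2231]
eef_rot: [0.627, 0.779, -0.001, -0.001]
ft_force: [6.1, -7.5, -28.5]
width: 0.0255
```

Emit:
{"name": "play_rows", "arguments": {
  "moves": [
    [[0,0,0.4],[0,0,0],1],
    [[0,0,0.8],[0,0,0],1],
    [[0,0,1.1],[0,0,0],1],
    [[0,0,1.3],[0,0,0],1],
    [[0,0,1.3],[0,0,0],1]
  ]
}}

```text
time: 15.88
ee_pos: [0.6784, -0.134, 0.2169]
eef_rot: [0.627, 0.779, 0.001, 0.001]
ft_force: [-11.4, -2.7, 10.6]
width: 0.026
```

Emit:
{"name": "play_rows", "arguments": {
  "moves": [
    [[0,0,0.3],[0,0,0],1],
    [[0,0,0.6],[0,0,0],1],
    [[0,0,0.6],[0,0,0],1]
  ]
}}

```text
time: 16.25
ee_pos: [0.6785, -0.134, 0.2159]
eef_rot: [0.627, 0.779, 0.002, 0.002]
ft_force: [-23.5, 1.7, 39.5]
width: 0.0258
```

Emit:
{"name": "play_rows", "arguments": {
  "moves": [
    [[0,0,-0.5],[0,0,0],1],
    [[0,0,-0.6],[0,0,0],5],
    [[0,0,-0.6],[0,0,0],6],
    [[0,0,-0.6],[0,0,0],7],
    [[0,0,-4],[0,0,0],8],
    [[0,0,-10],[0,0,0],8],
    [[0,0,-10],[0,0,0],8],
    [[0,0,-10],[0,0,0],8]
  ]
}}

```text
time: 17.25
ee_pos: [0.6786, -0.1334, 0.307]
eef_rot: [0.627, 0.779, 0.0, -0.0]
ft_force: [-0.8, -0.0, -0.3]
width: 0.0788
```

```bash
cat >> h.py <<'E'
def sleeves(P,zc=.025,zs=.02):
    for c in ("top","side"):
        f=P[c]["frame"].astype(np.float32); g=f[:,:,0]-f[:,:,2]
        g=cv2.resize(g,None,fx=4,fy=4,interpolation=cv2.INTER_CUBIC); m=(g>70).astype(np.uint8)
        cs,_=cv2.findContours(m,cv2.RETR_EXTERNAL,cv2.CHAIN_APPROX_NONE)
        for k in cs:
            a=cv2.contourArea(k)/16
            if 30<a<120:
                M=cv2.moments(k); u=np.array([M["m10"],M["m01"]])/M["m00"]; u=(u+.5)/4-.5
                w=onz(P[c],u,zc if c=="top" else zs)[0]; print(c,u.round(1),round(a),"z.025",w.round(4),"stand",w2s(w).round(4))
E
python3 - <<'E'
from h import *
P={n:camera(n) for n in ["side","top"]}
crop(P["side"],(301,200),(40,37),"b2",8);crop(P["top"],(334,142),(20,20),"b3",14);st();sleeves(P)
w=s2w(.095,-.13)
for z in (.235,.27,.275): print(z,proj(P["side"],[*w,z])[0].round(1))
E
```

```text
b2 origin 261 163 scale 8 (592, 640, 3)
b3 origin 314 122 scale 14 (560, 560, 3)
t 17.35 p [ 0.6782 -0.1333  0.3059] toolx [-0.215  0.977  0.001] tooly [ 0.977  0.215 -0.002] z [-0.002  0.001 -1.   ] F [-0.6 -0.3  0.2] w 0.0795
top [384.2 230.7] 56 z.025 [ 0.3533 -0.4576  0.025 ] stand [-0.2919 -0.3766]
top [184.9 143.1] 79 z.025 [0.6652 0.2667 0.025 ] stand [0.1681 0.264 ]
top [334.  142.8] 67 z.025 [ 0.6711 -0.2749  0.025 ] stand [ 0.0577 -0.2663]
side [235.8 308.2] 65 z.025 [ 0.3667 -0.3732  0.02  ] stand [-0.2607 -0.297 ]
side [309.  262.5] 78 z.025 [ 0.6701 -0.2776  0.02  ] stand [ 0.0561 -0.2687]
0.235 [302.1 194.9]
0.27 [303.  188.4]
0.275 [303.1 187.5]
```

View pics/b2.png

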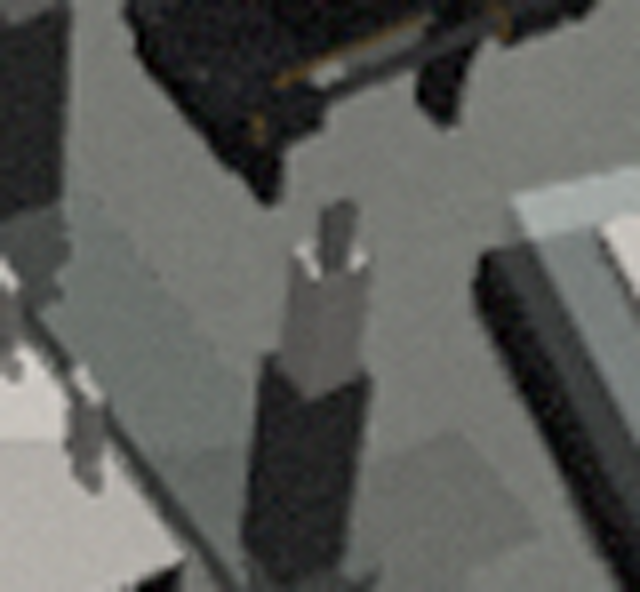

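View pics/b3.png

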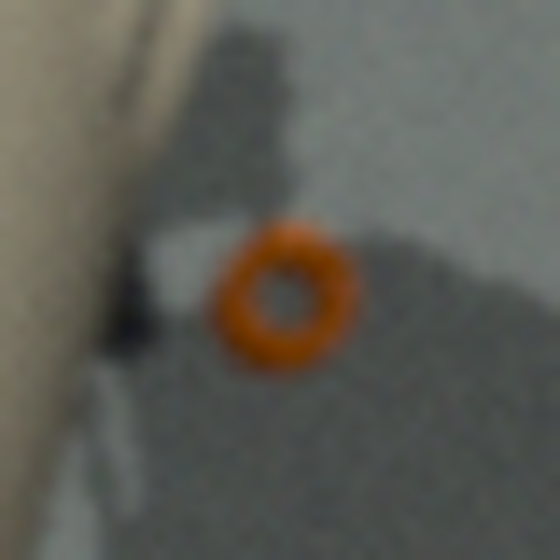

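Run:
```python
from h import *
P=camera("top"); r=masks_of(P,"salt_jar")[0]; print(r["at"],onz(P,r["at"],.08)); go([.671,-.2755,.12],SY)
```

```text
[388.6, 151.6] [[ 0.63321336 -0.46260715  0.08      ]]
row [-13.74, -3.72, 18.61] [-0.0018, -0.0009, -0.0] dist 23.4
```

Emit:
{"name": "play_rows", "arguments": {
  "moves": [
    [[-5,-0.5,0],[0,0,0],8.7],
    [[-10,-2,0],[0,0,0],8.7],
    [[-13.7,-3.7,4],[0,0,0],8.7],
    [[-13.7,-3.7,10],[0,0,0],8.7],
    [[-13.7,-3.7,16],[0,0,0],8.7],
    [[-13.7,-3.7,20],[0,0,0],8.7],
    [[-13.7,-3.7,20],[0,0,0],8.7],
    [[-13.7,-3.7,20],[0,0,0],8.7]
  ]
}}

```text
time: 18.45
ee_pos: [0.6725, -0.2759, 0.1094]
eef_rot: [0.627, 0.779, 0.0, 0.001]
ft_force: [0.0, 0.7, 2.2]
width: 0.0869
```

Run:
```python
from h import *
st(); go([.671,-.2755,.005],SY)
P=camera("side"); crop(P,(310,255),(40,37),"c1",8)
```

```text
t 18.45 p [ 0.6725 -0.2759  0.1094] toolx [-0.214  0.977 -0.001] tooly [0.977 0.214 0.002] z [ 0.002 -0.001 -1.   ] F [0.  0.7 2.2] w 0.0869
row [0.08, -0.15, 10.44] [0.0016, 0.0012, -0.0002] dist 10.4
c1 origin 270 218 scale 8 (592, 640, 3)
```

View pics/c1.png

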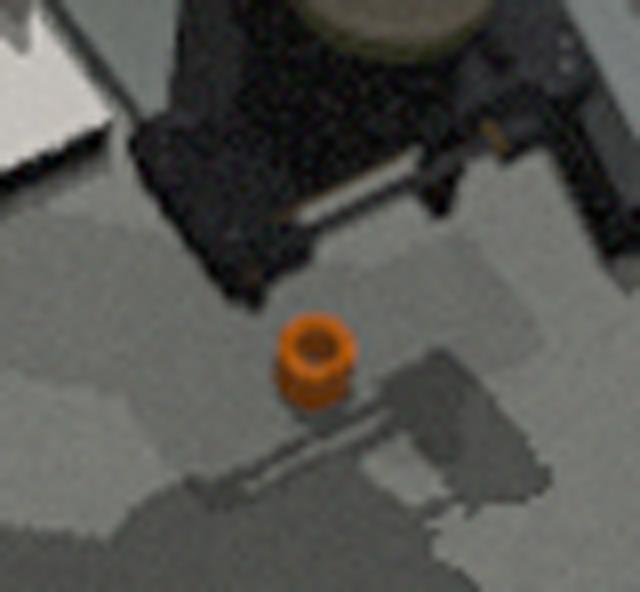

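Emit:
{"name": "play_rows", "arguments": {
  "moves": [
    [[0,-0.1,5],[0,0,0],7],
    [[0,-0.1,9],[0,0,0],6.5],
    [[0,-0.1,10.4],[0,0,0],6],
    [[0,-0.1,10.4],[0,0,0],5],
    [[0,-0.1,10.4],[0,0,0],4],
    [[0,-0.1,10.4],[0,0,0],3],
    [[0,-0.1,10.4],[0,0,0],3],
    [[0,-0.1,10.4],[0,0,0],3]
  ],
  "grip_force": 10
}}

```text
time: 19.5
ee_pos: [0.6717, -0.276, 0.0051]
eef_rot: [0.627, 0.779, 0.0, 0.001]
ft_force: [-0.0, 0.4, 6.7]
width: 0.0359
```

Run:
```python
from h import *
s=st(); go([.671,-.2755,.005],SY+np.pi/2); y=SY; print(w2s(s["ee_pos"]))
P=camera("side"); crop(P,(310,255),(40,37),"c1",8); st()
```

```text
t 19.5 p [ 0.6717 -0.276   0.0051] toolx [-0.214  0.977 -0.001] tooly [0.977 0.214 0.002] z [ 0.002 -0.001 -1.   ] F [-0.   0.4  6.7] w 0.0359
row [0.07, -0.05, 0.01] [0.0025, -0.0008, 1.5706] dist 0.1
[ 0.05803039 -0.26750766]
c1 origin 270 218 scale 8 (592, 640, 3)
t 19.55 p [ 0.6717 -0.276   0.0051] toolx [-0.214  0.977 -0.001] tooly [0.977 0.214 0.002] z [ 0.002 -0.001 -1.   ] F [-0.2  0.8  7. ] w 0.0359
```

View pics/c1.png

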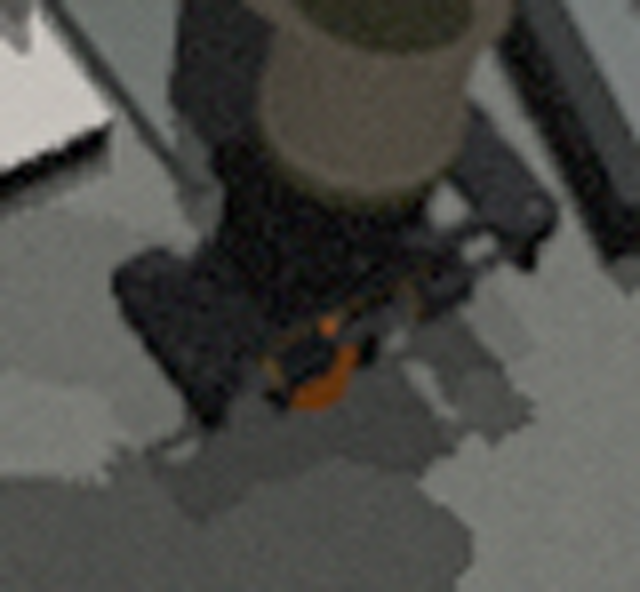

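```bash
python3 -c "
from h import *
print(read_state()['joint_positions'].round(2))"
```

```text
[ 0.01  0.77  0.49  1.38 -0.38  1.08  0.78]
```

Emit:
{"name": "play_rows", "arguments": {
  "moves": [
    [[0,0,0],[0,0,0],6],
    [[0,0,0],[0,0,0],8.7],
    [[0,0,0],[0,0,0.17],8.7],
    [[0,0,0],[0,0,0.35],8.7],
    [[0,0,0],[0,0,0.53],8.7],
    [[0,0,0],[0,0,0.71],8.7],
    [[0,0,0],[0,0,0.89],8.7],
    [[0,0,0],[0,0,1.07],8.7]
  ]
}}

```text
time: 20.55
ee_pos: [0.6706, -0.2754, 0.0032]
eef_rot: [0.937, 0.348, -0.0, -0.0]
ft_force: [0.2, 0.3, -0.5]
width: 0.0867
```

```bash
python3 -c "
from h import *
s=st();print(s['joint_positions'].round(2)); go([.6717,-.276,.005],SY+np.pi/2)"
```

```text
t 20.55 p [ 0.6706 -0.2754  0.0032] toolx [ 0.758  0.653 -0.   ] tooly [ 0.653 -0.758 -0.   ] z [-0.  0. -1.] F [ 0.2  0.3 -0.5] w 0.0867
[-0.12  0.84  0.71  1.39 -0.57  1.12 -0.19]
row [0.04, 0.11, -0.18] [-0.0005, 0.0002, 0.4948] dist 0.2
```

Emit:
{"name": "play_rows", "arguments": {
  "moves": [
    [[0,0.1,-0.2],[0,0,0.17],8.7],
    [[0,0.1,-0.2],[0,0,0.34],7.5],
    [[0,0.1,-0.2],[0,0,0.495],6.5],
    [[0,0.1,-0.2],[0,0,0.495],5.5],
    [[0,0.1,-0.2],[0,0,0.495],4.5]
  ]
}}

```text
time: 21.18
ee_pos: [0.6713, -0.2763, 0.0053]
eef_rot: [0.994, 0.112, -0.0, -0.0]
ft_force: [-0.2, 0.3, 0.1]
width: 0.0549
```

```bash
python3 -c "
from h import *
s=st(); go([.6717,-.276,.005],SY+np.pi/2);print(w2s(s['ee_pos']))"
```

```text
t 21.18 p [ 0.6713 -0.2763  0.0053] toolx [ 0.975  0.223 -0.   ] tooly [ 0.223 -0.975 -0.   ] z [-0.  0. -1.] F [-0.2  0.3  0.1] w 0.0549
row [0.04, -0.02, 0.03] [-0.0001, 0.0002, 0.0091] dist 0.1
[ 0.05763871 -0.26773616]
```

Emit:
{"name": "play_rows", "arguments": {
  "moves": [
    [[0.04,0,0],[0,0,0.009],3],
    [[0.04,0,0],[0,0,0.009],2.5],
    [[0.04,0,0],[0,0,0.009],2.5],
    [[0.04,0,0],[0,0,0.009],2.5],
    [[0.04,0,0],[0,0,0.009],2.5]
  ],
  "grip_force": 25
}}

```text
time: 21.8
ee_pos: [0.6718, -0.2763, 0.0055]
eef_rot: [0.994, 0.106, 0.0, -0.0]
ft_force: [-0.2, 0.5, 0.2]
width: 0.0352
```

```bash
python3 -c "
from h import *
s=st(); print(w2s(s['ee_pos'])); go(s3(.095,-.13,.30),SY+np.pi/2)"
```

```text
t 21.8 p [ 0.6718 -0.2763  0.0055] toolx [0.977 0.211 0.   ] tooly [ 0.211 -0.977 -0.   ] z [ 0.  0. -1.] F [-0.2  0.5  0.2] w 0.0352
[ 0.05813088 -0.26780609]
row [3.64, -13.79, -29.45] [-0.0, -0.0001, -0.0033] dist 32.7
```

Emit:
{"name": "play_rows", "arguments": {
  "moves": [
    [[0,0,-4],[0,0,0],2.5],
    [[0,0,-10],[0,0,0],2.5],
    [[0,0,-16],[0,0,0],2.5],
    [[0,0,-22],[0,0,0],2.5],
    [[0,0,-28],[0,0,0],2.5],
    [[0,0,-30.5],[0,0,0],2.5],
    [[1.5,-6,-30.5],[0,0,0],2.5],
    [[3.6,-11,-30.5],[0,0,0],2.5]
  ]
}}

```text
time: 22.8
ee_pos: [0.6835, -0.1604, 0.3109]
eef_rot: [0.994, 0.105, 0.0, -0.0]
ft_force: [0.7, -0.3, -0.8]
width: 0.0351
```

```bash
python3 -c "
from h import *
s=st(); print(w2s(s['ee_pos'])); go(s3(.095,-.13,.30),SY+np.pi/2)
P=camera('side'); crop(P,(310,200),(40,37),'c2',8)"
```

```text
t 22.8 p [ 0.6835 -0.1604  0.3109] toolx [0.978 0.21  0.001] tooly [ 0.21  -0.978 -0.   ] z [ 0.001  0.001 -1.   ] F [ 0.7 -0.3 -0.8] w 0.0351
[ 0.09436939 -0.15710932]
row [0.05, -2.71, 1.09] [-0.0004, -0.0009, -0.0049] dist 2.9
c2 origin 270 163 scale 8 (592, 640, 3)
```

View pics/c2.png

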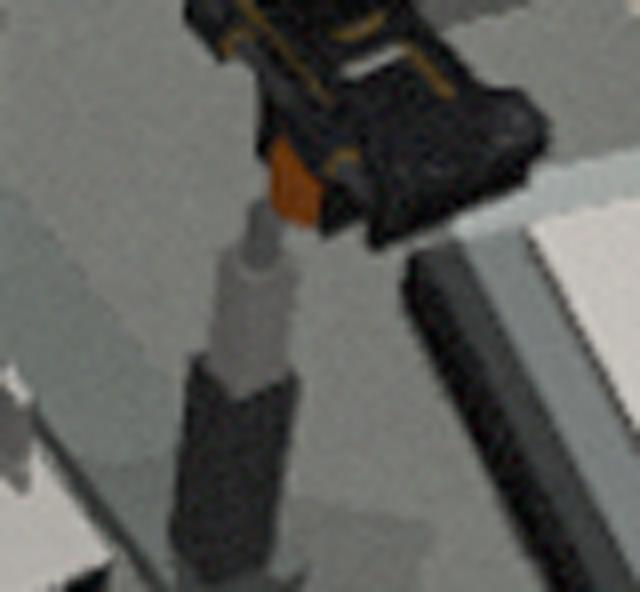

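Emit:
{"name": "play_rows", "arguments": {
  "moves": [
    [[0.05,-2.0,0],[0,0,-0.005],2.5],
    [[0.05,-2.7,0],[0,0,-0.005],2.5],
    [[0.05,-2.7,0.4],[0,0,-0.005],2.5],
    [[0.05,-2.7,0.8],[0,0,-0.005],2.5],
    [[0.05,-2.7,0.8],[0,0,-0.005],2.5],
    [[0.05,-2.7,0.8],[0,0,-0.005],2.5]
  ]
}}

```text
time: 23.6
ee_pos: [0.6785, -0.1353, 0.3024]
eef_rot: [0.994, 0.108, -0.0, 0.0]
ft_force: [-0.2, 0.4, -0.5]
width: 0.0354
```

```bash
python3 -c "
from h import *
s=st(); print(w2s(s['ee_pos'])); go(s3(.095,-.13,.24),SY+np.pi/2)
P=camera('side'); crop(P,(302,190),(20,20),'c2',14)
P=camera('top'); crop(P,(300,130),(20,20),'c3',14)"
```

```text
t 23.6 p [ 0.6785 -0.1353  0.3024] toolx [ 0.977  0.215 -0.   ] tooly [ 0.215 -0.977  0.   ] z [-0. -0. -1.] F [-0.2  0.4 -0.5] w 0.0354
[ 0.09487104 -0.1314752 ]
row [0.01, -0.15, 6.24] [0.0, 0.0001, 0.0009] dist 6.2
c2 origin 282 170 scale 14 (560, 560, 3)
c3 origin 280 110 scale 14 (560, 560, 3)
```

View pics/c2.png

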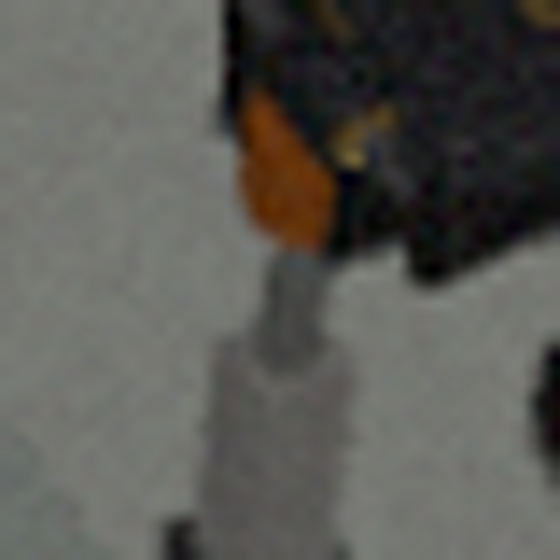

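Emit:
{"name": "play_rows", "arguments": {
  "moves": [
    [[0,-0.13,0.5],[0,0,0],2.5],
    [[0,-0.13,1.2],[0,0,0],2.5],
    [[0,-0.13,1.8],[0,0,0],2.5],
    [[0,-0.13,2.4],[0,0,0],2.5],
    [[0,-0.13,3.0],[0,0,0],2.5],
    [[0,-0.13,3.0],[0,0,0],2.5]
  ]
}}

```text
time: 24.45
ee_pos: [0.6781, -0.1333, 0.2719]
eef_rot: [0.994, 0.109, -0.0, -0.0]
ft_force: [-0.5, -0.5, -0.7]
width: 0.0352
```

```bash
python3 -c "
from h import *
s=st(); print(w2s(s['ee_pos'])); go(s3(.095,-.13,.24),SY+np.pi/2)
P=camera('side'); crop(P,(302,190),(20,20),'c4',14)"
```

```text
t 24.45 p [ 0.6781 -0.1333  0.2719] toolx [ 0.976  0.216 -0.001] tooly [ 0.216 -0.976 -0.   ] z [-0.001  0.    -1.   ] F [-0.5 -0.5 -0.7] w 0.0352
[ 0.09490989 -0.1294701 ]
row [0.01, 0.05, 3.19] [-0.0005, 0.0006, 0.0016] dist 3.2
c4 origin 282 170 scale 14 (560, 560, 3)
```

View pics/c4.png

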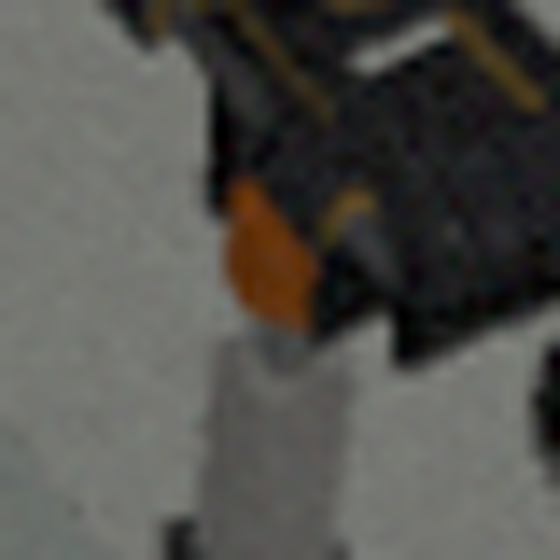

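Emit:
{"name": "play_rows", "arguments": {
  "moves": [
    [[0,0,0.5],[0,0,0],2.5],
    [[0,0,1.1],[0,0,0],2.5],
    [[0,0,1.7],[0,0,0],2.5],
    [[0,0,2.3],[0,0,0],2.5],
    [[0,0,2.7],[0,0,0],2.5],
    [[0,0,2.7],[0,0,0],2.5]
  ]
}}

```text
time: 25.25
ee_pos: [0.6781, -0.1334, 0.2451]
eef_rot: [0.994, 0.109, -0.0, -0.0]
ft_force: [0.4, 0.8, -0.0]
width: 0.0355
```

Emit:
{"name": "play_rows", "arguments": {
  "moves": [
    [[0,0,0.25],[0,0,0],2.5],
    [[0,0,0.5],[0,0,0],2.5],
    [[0,0,0.5],[0,0,0],2.5]
  ]
}}

```text
time: 25.62
ee_pos: [0.6785, -0.1336, 0.2425]
eef_rot: [0.994, 0.109, 0.001, -0.0]
ft_force: [-5.0, 1.2, 10.5]
width: 0.0352
```

Emit:
{"name": "play_rows", "arguments": {
  "moves": [
    [[0,0,0.2],[0,0,0],2.5],
    [[0,0,0.2],[0,0,0],2.5],
    [[0,0,0.1],[0,0,0],4],
    [[0,0,0],[0,0,0],6],
    [[0,0,0],[0,0,0],7],
    [[0,0,0],[0,0,0],7]
  ]
}}

```text
time: 26.38
ee_pos: [0.6782, -0.1334, 0.2401]
eef_rot: [0.994, 0.109, -0.0, -0.0]
ft_force: [-0.2, -0.2, 0.2]
width: 0.0621
```

Emit:
{"name": "play_rows", "arguments": {
  "moves": [
    [[0,0,-3],[0,0,0],8],
    [[0,0,-8],[0,0,0],8],
    [[0,0,-8],[0,0,0],8],
    [[0,0,-8],[0,0,0],8]
  ]
}}

```text
time: 26.88
ee_pos: [0.6782, -0.1335, 0.3199]
eef_rot: [0.994, 0.109, -0.0, -0.0]
ft_force: [0.1, -0.3, -0.5]
width: 0.0795
```

```bash
python3 -c "
from h import *
s=st(); print(s['joint_positions'].round(2))
P={n:camera(n) for n in ('side','top')}; crop(P['side'],(302,195),(20,20),'c5',14); sleeves(P); plates(P)"
```

```text
t 26.88 p [ 0.6782 -0.1335  0.3199] toolx [ 0.976  0.216 -0.   ] tooly [ 0.216 -0.976 -0.   ] z [-0.  0. -1.] F [ 0.1 -0.3 -0.5] w 0.0795
[-0.42  0.6   0.97  1.12 -0.49  1.64 -0.94]
c5 origin 282 175 scale 14 (560, 560, 3)
top [384.2 230.7] 57 z.025 [ 0.3533 -0.4576  0.025 ] stand [-0.2919 -0.3765]
top [184.9 143. ] 79 z.025 [0.6652 0.2667 0.025 ] stand [0.1682 0.2639]
side [235.8 308.1] 65 z.025 [ 0.3668 -0.3731  0.02  ] stand [-0.2606 -0.2969]
side [302.2 192.8] 58 z.025 [0.7643 0.0358 0.02  ] stand [0.2154 0.0171]
plate [0.399  0.2508 0.1502] res 0.7 n 2 toponly [0.3992 0.2512 0.1505] edges [0.103, 0.064, 0.104, 0.064]
plate [0.4858 0.5705 0.743 ] res 9.72 n 1 toponly [0.4858 0.5705 0.743 ] edges [0.033, 0.032, 0.034, 0.033]
plate [ 0.5055  0.3286 -1.0501] res 0.84 n 2 toponly [ 0.5057  0.3289 -1.0499] edges [0.064, 0.103, 0.064, 0.104]
plate [0.6337 0.4914 1.3703] res 4.41 n 1 toponly [0.6337 0.4914 1.3703] edges [0.124, 0.088, 0.126, 0.088]
```

View pics/c5.png

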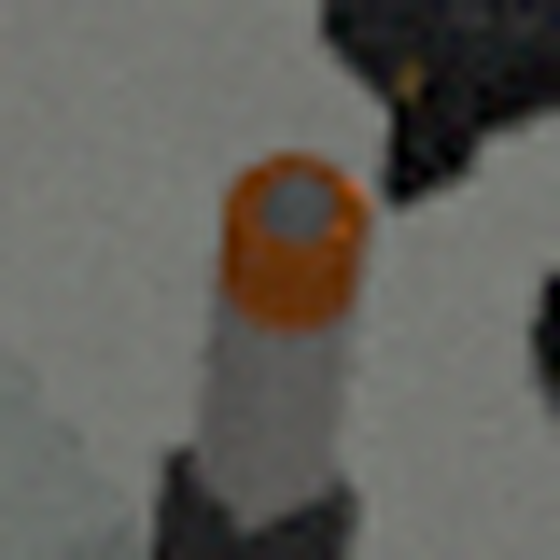

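```bash
python3 -c "
from h import *
P=camera('top')
for uv in [(131,106),(209,101),(208,98),(132,102)]: print(uv,onz(P,uv,0).round(3),onz(P,uv,.08).round(3))
S=camera('side')
for uv in [(311,163),(346,157),(311,148),(279,131)]: print(uv,onz(S,uv,0).round(3),onz(S,uv,.08).round(3))
go([.6655,.2678,.32],SY+np.pi/2)"
```

```text
(131, 106) [[0.81  0.479 0.   ]] [[0.79  0.458 0.08 ]]
(209, 101) [[0.829 0.185 0.   ]] [[0.808 0.177 0.08 ]]
(208, 98) [[0.84  0.189 0.   ]] [[0.819 0.18  0.08 ]]
(132, 102) [[0.825 0.476 0.   ]] [[0.805 0.455 0.08 ]]
(311, 163) [[0.869 0.196 0.   ]] [[0.833 0.129 0.08 ]]
(346, 157) [[1.029 0.185 0.   ]] [[0.985 0.118 0.08 ]]
(311, 148) [[0.903 0.281 0.   ]] [[0.865 0.209 0.08 ]]
(279, 131) [[0.803 0.425 0.   ]] [[0.771 0.346 0.08 ]]
row [7.44, -39.42, -0.05] [-0.0008, 0.0014, 0.0017] dist 40.1
```

Emit:
{"name": "play_rows", "arguments": {
  "moves": [
    [[1,-5,-1],[0,0,0],8.7],
    [[2,-11,-1],[0,0,0],8.7],
    [[3.2,-17,-1],[0,0,0],8.7],
    [[4.4,-23,-1],[0,0,0],8.7],
    [[5.5,-29,-1],[0,0,0],8.7],
    [[6.6,-35,-1],[0,0,0],8.7],
    [[7.4,-39.4,4],[0,0,0],8.7],
    [[7.4,-39.4,10],[0,0,0],8.7]
  ]
}}

```text
time: 28.08
ee_pos: [0.6648, 0.2724, 0.2199]
eef_rot: [0.994, 0.112, 0.001, -0.001]
ft_force: [1.0, 0.1, -0.5]
width: 0.0872
```

```bash
python3 -c "
from h import *
s=st(); print(s['joint_positions'].round(2)); go([.6655,.2678,.1],SY+np.pi/2)
P={n:camera(n) for n in ('side','top')}; sleeves(P)"
```

```text
t 28.07 p [0.6648 0.2724 0.2199] toolx [0.975 0.222 0.002] tooly [ 0.222 -0.975 -0.001] z [ 0.001  0.002 -1.   ] F [ 1.   0.1 -0.5] w 0.0872
[-0.98  0.69  0.91  1.21 -0.53  1.48 -1.49]
row [-0.05, 0.48, 11.99] [-0.0013, -0.0015, 0.0081] dist 12.0
top [384.2 230.7] 57 z.025 [ 0.3533 -0.4576  0.025 ] stand [-0.2919 -0.3766]
top [185.  142.7] 70 z.025 [0.6664 0.2665 0.025 ] stand [0.1693 0.2635]
top [300.7 127.6] 103 z.025 [ 0.7255 -0.1537  0.025 ] stand [ 0.1368 -0.1595]
side [235.8 308.1] 65 z.025 [ 0.3668 -0.3731  0.02  ] stand [-0.2606 -0.2969]
side [302.4 191.3] 96 z.025 [0.7679 0.0431 0.02  ] stand [0.2205 0.0235]
```

Emit:
{"name": "play_rows", "arguments": {
  "moves": [
    [[0,0.5,5],[0,0,0.008],8.7],
    [[0,0.5,11],[0,0,0.008],8.7],
    [[0,0.5,14],[0,0,0.008],8.7],
    [[0,0.5,14],[0,0,0.008],8.7],
    [[0,0.5,14],[0,0,0.008],8.7]
  ]
}}

```text
time: 28.8
ee_pos: [0.6681, 0.2621, 0.0847]
eef_rot: [0.995, 0.104, 0.002, -0.0]
ft_force: [0.1, -0.2, 0.7]
width: 0.0872
```

```bash
python3 -c "
from h import *
s=st(); go([.666,.2675,.005],SY+np.pi/2)
P={n:camera(n) for n in ('side','top')}; crop(P['side'],(262,150),(40,37),'d1',8);crop(P['top'],(185,143),(30,30),'d2',10)"
```

```text
t 28.8 p [0.6681 0.2621 0.0847] toolx [0.978 0.208 0.003] tooly [ 0.208 -0.978 -0.   ] z [ 0.003  0.001 -1.   ] F [ 0.1 -0.2  0.7] w 0.0872
row [-0.12, -0.57, 7.97] [-0.0005, -0.0034, -0.0069] dist 8.0
d1 origin 222 113 scale 8 (592, 640, 3)
d2 origin 155 113 scale 10 (600, 600, 3)
```

View pics/d2.png

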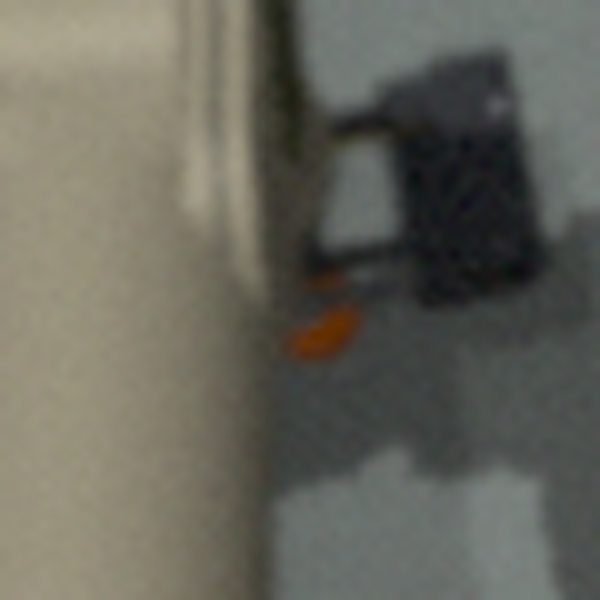

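Emit:
{"name": "play_rows", "arguments": {
  "moves": [
    [[-0.1,-0.55,3],[0,0,-0.007],8.7],
    [[-0.1,-0.55,6.5],[0,0,-0.007],8],
    [[-0.1,-0.55,7.9],[0,0,-0.007],6.5],
    [[-0.1,-0.55,7.9],[0,0,-0.007],5],
    [[-0.1,-0.55,7.9],[0,0,-0.007],3],
    [[-0.1,-0.55,7.9],[0,0,-0.007],3],
    [[-0.1,-0.55,7.9],[0,0,-0.007],3],
    [[-0.1,-0.55,7.9],[0,0,-0.007],3]
  ],
  "grip_force": 10
}}

```text
time: 29.9
ee_pos: [0.6645, 0.2677, 0.003]
eef_rot: [0.994, 0.108, 0.0, -0.0]
ft_force: [-1.3, 0.1, 3.3]
width: 0.0345
```

```bash
python3 -c "
from h import *
s=st(); print(w2s(s['ee_pos']),s['joint_positions'].round(2)); go([.666,.2675,.005],SY)"
```

```text
t 29.9 p [0.6645 0.2677 0.003 ] toolx [0.977 0.215 0.001] tooly [ 0.215 -0.977 -0.   ] z [ 0.  0. -1.] F [-1.3  0.1  3.3] w 0.0345
[0.1676849  0.26506556] [-0.95  0.86  0.79  1.42 -0.64  1.13 -1.41]
row [0.14, 0.05, -0.2] [0.0002, -0.0007, -1.5701] dist 0.3
```

Emit:
{"name": "play_rows", "arguments": {
  "moves": [
    [[0,0,0],[0,0,0],6],
    [[0,0,-0.2],[0,0,0],8.7],
    [[0,0,-0.2],[0,0,-0.17],8.7],
    [[0,0,-0.2],[0,0,-0.35],8.7],
    [[0,0,-0.2],[0,0,-0.53],8.7],
    [[0,0,-0.2],[0,0,-0.71],8.7],
    [[0,0,-0.2],[0,0,-0.89],8.7],
    [[0,0,-0.2],[0,0,-1.07],8.7]
  ]
}}

```text
time: 30.9
ee_pos: [0.6643, 0.2674, 0.0045]
eef_rot: [0.798, 0.602, -0.0, 0.0]
ft_force: [-0.1, 0.0, -0.6]
width: 0.0867
```

```bash
python3 -c "
from h import *
s=st(); print(w2s(s['ee_pos']),s['joint_positions'].round(2)); go(s3(.168,.2651,.005),SY)"
```

```text
t 30.9 p [0.6643 0.2674 0.0045] toolx [ 0.275  0.962 -0.   ] tooly [ 0.962 -0.275 -0.   ] z [-0. -0. -1.] F [-0.1  0.  -0.6] w 0.0867
[0.16739629 0.26481811] [-0.82  0.78  0.58  1.42 -0.45  1.08 -0.45]
row [0.05, 0.04, -0.05] [-0.0001, 0.0001, -0.4944] dist 0.1
```

Emit:
{"name": "play_rows", "arguments": {
  "moves": [
    [[0,0,0],[0,0,-0.17],8.7],
    [[0,0,0],[0,0,-0.34],7.5],
    [[0,0,0],[0,0,-0.494],6.5],
    [[0,0,0],[0,0,-0.494],5.5],
    [[0,0,0],[0,0,-0.494],4.5]
  ]
}}

```text
time: 31.52
ee_pos: [0.6644, 0.2674, 0.0045]
eef_rot: [0.63, 0.776, 0.0, -0.0]
ft_force: [0.2, -0.8, -0.3]
width: 0.0548
```

```bash
python3 -c "
from h import *
s=st(); print(w2s(s['ee_pos']),s['joint_positions'].round(2)); go(s3(.168,.2651,.005),SY)"
```

```text
t 31.52 p [0.6644 0.2674 0.0045] toolx [-0.205  0.979  0.   ] tooly [ 0.979  0.205 -0.   ] z [-0.  0. -1.] F [ 0.2 -0.8 -0.3] w 0.0548
[0.16746669 0.26485628] [-0.76  0.75  0.47  1.41 -0.36  1.07 -0.01]
row [0.02, 0.05, -0.05] [-0.0, -0.0001, -0.0098] dist 0.1
```

Emit:
{"name": "play_rows", "arguments": {
  "moves": [
    [[0.02,0,0],[0,0,-0.01],3],
    [[0.02,0,0],[0,0,-0.01],2.5],
    [[0.02,0,0],[0,0,-0.01],2.5],
    [[0.02,0,0],[0,0,-0.01],2.5],
    [[0.02,0,0],[0,0,-0.01],2.5]
  ],
  "grip_force": 25
}}

```text
time: 32.15
ee_pos: [0.6643, 0.2677, 0.0044]
eef_rot: [0.625, 0.78, 0.0, -0.0]
ft_force: [-0.4, 0.3, -0.2]
width: 0.0346
```

```bash
python3 -c "
from h import *
s=st(); print(w2s(s['ee_pos']),s['joint_positions'].round(2)); go(s3(.095,.13,.31),SY)"
```

```text
t 32.15 p [0.6643 0.2677 0.0044] toolx [-0.218  0.976  0.   ] tooly [ 0.976  0.218 -0.   ] z [-0.  0. -1.] F [-0.4  0.3 -0.2] w 0.0346
[0.16743722 0.26514562] [-0.76  0.75  0.47  1.41 -0.36  1.07 -0.  ]
row [-13.49, -7.29, -30.56] [-0.0, -0.0, 0.0037] dist 34.2
```

Emit:
{"name": "play_rows", "arguments": {
  "moves": [
    [[0,0,-4],[0,0,0],2.5],
    [[0,0,-10],[0,0,0],2.5],
    [[0,0,-16],[0,0,0],2.5],
    [[0,0,-22],[0,0,0],2.5],
    [[0,0,-28],[0,0,0],2.5],
    [[-2,-1,-30.5],[0,0,0],2.5],
    [[-7,-4,-30.5],[0,0,0],2.5],
    [[-11,-7,-30.5],[0,0,0],2.5]
  ]
}}

```text
time: 33.15
ee_pos: [0.6192, 0.1417, 0.3088]
eef_rot: [0.626, 0.78, -0.001, 0.0]
ft_force: [0.3, -0.1, 0.3]
width: 0.0342
```

```bash
python3 -c "
from h import *
s=st(); print(w2s(s['ee_pos'])); go(s3(.095,.13,.30),SY)"
```

```text
t 33.15 p [0.6192 0.1417 0.3088] toolx [-0.217  0.976 -0.001] tooly [ 0.976  0.217 -0.001] z [-0.001 -0.001 -1.   ] F [ 0.3 -0.1  0.3] w 0.0342
[0.09635262 0.15175837]
row [-2.17, -0.14, 0.88] [-0.0008, 0.0009, 0.002] dist 2.3
```

Emit:
{"name": "play_rows", "arguments": {
  "moves": [
    [[-1.5,-0.12,0],[0,0,0],2.5],
    [[-2.1,-0.12,0],[0,0,0],2.5],
    [[-2.1,-0.12,0.4],[0,0,0],2.5],
    [[-2.1,-0.12,0.8],[0,0,0],2.5],
    [[-2.1,-0.12,0.8],[0,0,0],2.5],
    [[-2.1,-0.12,0.8],[0,0,0],2.5]
  ]
}}

```text
time: 33.9
ee_pos: [0.6234, 0.1248, 0.3013]
eef_rot: [0.625, 0.781, -0.0, -0.0]
ft_force: [0.0, -0.0, -0.9]
width: 0.0343
```

```bash
python3 -c "
from h import *
s=st(); print(w2s(s['ee_pos'])); go(s3(.095,.13,.272),SY)
P=camera('side'); crop(P,(264,140),(20,20),'d3',14)"
```

```text
t 33.9 p [0.6234 0.1248 0.3013] toolx [-0.219  0.976 -0.   ] tooly [ 0.976  0.219 -0.   ] z [-0. -0. -1.] F [ 0.  -0.  -0.9] w 0.0343
[0.09687597 0.13433083]
row [-0.43, -0.19, 2.93] [-0.0002, 0.0, 0.0044] dist 3.0
d3 origin 244 120 scale 14 (560, 560, 3)
```

View pics/d3.png

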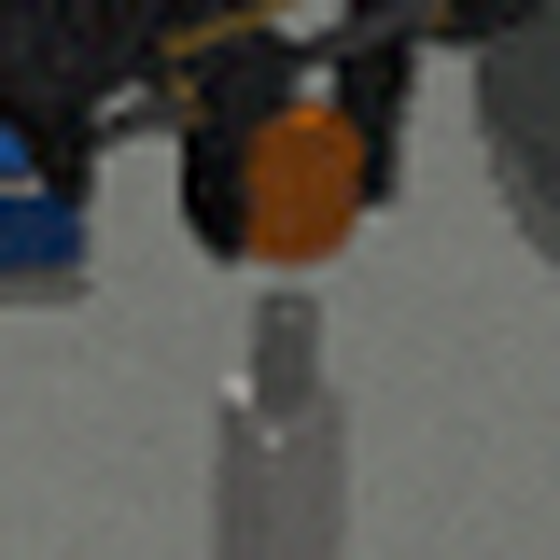

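Emit:
{"name": "play_rows", "arguments": {
  "moves": [
    [[-0.43,-0.18,0],[0,0,0.004],2.5],
    [[-0.43,-0.18,0.3],[0,0,0.004],2.5],
    [[-0.43,-0.18,0.8],[0,0,0.004],2.5],
    [[-0.43,-0.18,1.2],[0,0,0.004],2.5],
    [[-0.43,-0.18,1.5],[0,0,0.004],2.5],
    [[-0.43,-0.18,1.5],[0,0,0.004],2.5],
    [[-0.43,-0.18,1.5],[0,0,0.004],2.5]
  ]
}}

```text
time: 34.83
ee_pos: [0.6226, 0.1197, 0.2866]
eef_rot: [0.627, 0.779, 0.0, 0.0]
ft_force: [-0.1, -0.1, -0.4]
width: 0.0342
```

```bash
python3 -c "
from h import *
s=st(); print(w2s(s['ee_pos'])); go(s3(.095,.13,.265),SY)
P=camera('side'); crop(P,(264,140),(20,20),'d4',14)"
```

```text
t 34.83 p [0.6226 0.1197 0.2866] toolx [-0.214  0.977  0.   ] tooly [0.977 0.214 0.   ] z [ 0.  0. -1.] F [-0.1 -0.1 -0.4] w 0.0342
[0.09503342 0.12954477]
row [0.05, -0.0, 2.16] [0.0002, -0.0001, -0.0002] dist 2.2
d4 origin 244 120 scale 14 (560, 560, 3)
```

View pics/d4.png

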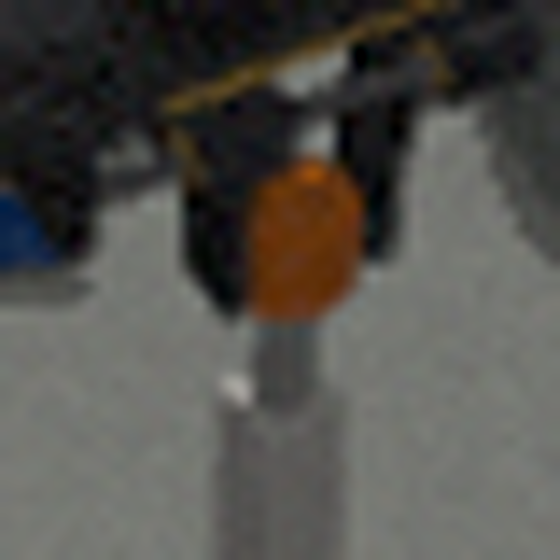

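Emit:
{"name": "play_rows", "arguments": {
  "moves": [
    [[0,0,0.4],[0,0,0],2.5],
    [[0,0,0.8],[0,0,0],2.5],
    [[0,0,1.2],[0,0,0],2.5],
    [[0,0,1.6],[0,0,0],2.5],
    [[0,0,1.6],[0,0,0],2.5]
  ]
}}

```text
time: 35.5
ee_pos: [0.6224, 0.1197, 0.27]
eef_rot: [0.627, 0.779, -0.0, -0.0]
ft_force: [-0.1, 0.3, -0.2]
width: 0.0345
```

Emit:
{"name": "play_rows", "arguments": {
  "moves": [
    [[0,0,0.5],[0,0,0],2.5],
    [[0,0,1.0],[0,0,0],2.5],
    [[0,0,1.5],[0,0,0],2.5],
    [[0,0,2.0],[0,0,0],2.5],
    [[0,0,2.5],[0,0,0],2.5],
    [[0,0,2.5],[0,0,0],2.5]
  ]
}}

```text
time: 36.25
ee_pos: [0.6223, 0.1197, 0.2449]
eef_rot: [0.627, 0.779, -0.0, -0.0]
ft_force: [0.6, 0.3, 0.6]
width: 0.0344
```

Emit:
{"name": "play_rows", "arguments": {
  "moves": [
    [[0,0,0.25],[0,0,0],2.5],
    [[0,0,0.5],[0,0,0],2.5],
    [[0,0,0.5],[0,0,0],2.5]
  ]
}}

```text
time: 36.62
ee_pos: [0.6227, 0.1197, 0.2415]
eef_rot: [0.627, 0.779, 0.001, 0.0]
ft_force: [-1.8, 0.1, 6.9]
width: 0.0349
```

Emit:
{"name": "play_rows", "arguments": {
  "moves": [
    [[0,0,0.2],[0,0,0],2.5],
    [[0,0,0.2],[0,0,0],2.5],
    [[0,0,0.1],[0,0,0],4],
    [[0,0,0],[0,0,0],6],
    [[0,0,0],[0,0,0],7],
    [[0,0,0],[0,0,0],7]
  ]
}}

```text
time: 37.38
ee_pos: [0.6225, 0.1197, 0.2402]
eef_rot: [0.627, 0.779, -0.0, -0.0]
ft_force: [-0.3, -0.4, 0.3]
width: 0.0625
```

Emit:
{"name": "play_rows", "arguments": {
  "moves": [
    [[0,0,-3],[0,0,0],8],
    [[0,0,-8],[0,0,0],8],
    [[0,0,-8],[0,0,0],8],
    [[0,0,-8],[0,0,0],8]
  ]
}}

```text
time: 37.88
ee_pos: [0.6225, 0.1197, 0.3199]
eef_rot: [0.627, 0.779, -0.0, -0.0]
ft_force: [0.2, -0.8, -1.2]
width: 0.0798
```

```bash
python3 -c "
from h import *
s=st(); print(s['joint_positions'].round(2))
P={n:camera(n) for n in ('side','top')}; crop(P['side'],(280,170),(40,40),'d5',14); plates(P)"
```

```text
t 37.88 p [0.6225 0.1197 0.3199] toolx [-0.214  0.977  0.   ] tooly [ 0.977  0.214 -0.   ] z [-0.  0. -1.] F [ 0.2 -0.8 -1.2] w 0.0798
[-0.71  0.36  0.61  1.3  -0.2   1.55  0.1 ]
d5 origin 240 130 scale 14 (1120, 1120, 3)
plate [0.3989 0.2518 0.1425] res 0.87 n 2 toponly [0.3991 0.2526 0.1392] edges [0.103, 0.059, 0.103, 0.063]
plate [ 0.4857  0.5705 -2.3654] res 9.65 n 1 toponly [ 0.4857  0.5705 -2.3654] edges [0.034, 0.033, 0.033, 0.034]
plate [ 0.5056  0.3286 -1.0477] res 0.84 n 2 toponly [ 0.5057  0.3289 -1.0482] edges [0.064, 0.103, 0.064, 0.104]
plate [0.6337 0.4915 1.3711] res 4.37 n 1 toponly [0.6337 0.4915 1.3711] edges [0.124, 0.089, 0.126, 0.088]
```

View pics/d5.png

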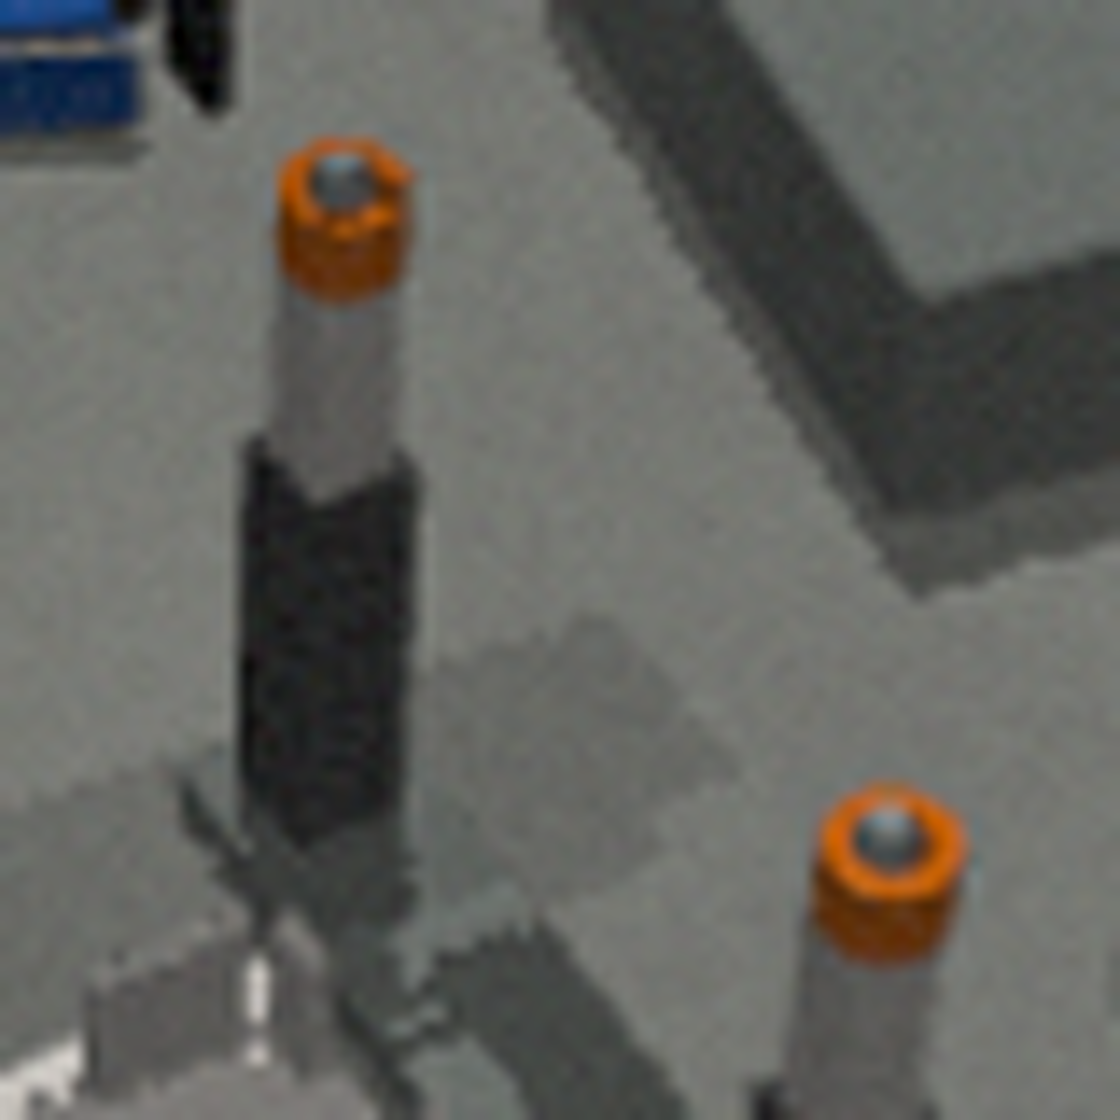

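```bash
python3 -c "
from h import *
go([.399,.2510,.14],.151+np.pi/2)"
```

```text
row [17.6, -18.94, 17.95] [-0.0015, -0.0015, -1.5057] dist 31.5
```

Emit:
{"name": "play_rows", "arguments": {
  "moves": [
    [[2,-3,-1],[0,0,-0.18],8.7],
    [[4,-6,-1],[0,0,-0.37],8.7],
    [[7,-9,0],[0,0,-0.55],8.7],
    [[10,-12,2],[0,0,-0.73],8.7],
    [[13,-15,5],[0,0,-0.92],8.7],
    [[16,-18,8],[0,0,-1.1],8.7],
    [[17.6,-18.9,11],[0,0,-1.29],8.7],
    [[17.6,-18.9,14],[0,0,-1.48],8.7]
  ]
}}

```text
time: 38.98
ee_pos: [0.3984, 0.2521, 0.1788]
eef_rot: [-0.065, 0.998, -0.0, -0.001]
ft_force: [-0.3, -0.3, 0.0]
width: 0.0874
```

```bash
python3 -c "
from h import *
s=st(); print(s['joint_positions'].round(2));go([.399,.2510,.08],.151+np.pi/2)"
```

```text
t 38.98 p [0.3984 0.2521 0.1788] toolx [-0.992 -0.129  0.001] tooly [-0.129  0.992 -0.   ] z [-0.001 -0.    -1.   ] F [-0.3 -0.3  0. ] w 0.0874
[-0.99  0.01  0.34  1.93 -0.01  1.2   1.05]
row [-0.06, -0.12, 9.88] [-0.0001, -0.0012, -0.0214] dist 9.9
```

Emit:
{"name": "play_rows", "arguments": {
  "moves": [
    [[-0.05,-0.1,3],[0,0,-0.021],8.7],
    [[-0.05,-0.1,8],[0,0,-0.021],8.7],
    [[-0.05,-0.1,12],[0,0,-0.021],8.7],
    [[-0.05,-0.1,12],[0,0,-0.021],8.7],
    [[-0.05,-0.1,12],[0,0,-0.021],8.7]
  ]
}}

```text
time: 39.6
ee_pos: [0.4013, 0.2505, 0.0616]
eef_rot: [-0.071, 0.998, 0.0, 0.0]
ft_force: [0.9, 0.7, -0.1]
width: 0.0871
```

```bash
python3 -c "
from h import *
s=st(); go([.399,.2510,.004],.151+np.pi/2)
P={n:camera(n) for n in ('side','top')}; crop(P['side'],(200,175),(40,37),'e1',8);crop(P['top'],(190,210),(40,37),'e2',8); plates(P)"
```

```text
t 39.6 p [0.4013 0.2505 0.0616] toolx [-0.99  -0.141 -0.001] tooly [-0.141  0.99   0.   ] z [ 0.001  0.001 -1.   ] F [ 0.9  0.7 -0.1] w 0.0871
row [0.22, 0.08, 5.76] [0.0004, 0.0007, -0.0098] dist 5.8
e1 origin 160 138 scale 8 (592, 640, 3)
e2 origin 150 173 scale 8 (592, 640, 3)
plate [ 0.4853  0.5709 -0.933 ] res 8.83 n 1 toponly [ 0.4853  0.5709 -0.933 ] edges [0.033, 0.032, 0.033, 0.033]
plate [ 0.5072  0.3296 -1.0958] res 1.22 n 2 toponly [ 0.5073  0.3299 -1.0956] edges [0.067, 0.104, 0.054, 0.104]
plate [0.6337 0.4915 1.3721] res 4.37 n 1 toponly [0.6337 0.4915 1.3721] edges [0.124, 0.089, 0.126, 0.088]
```

View pics/e1.png

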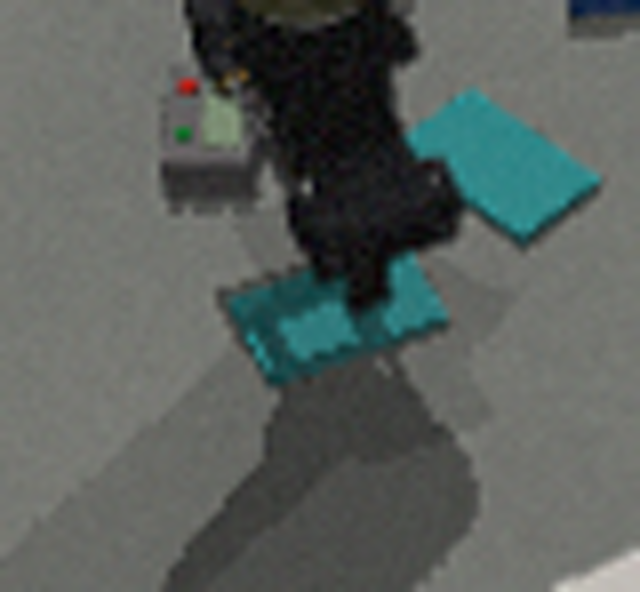

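Emit:
{"name": "play_rows", "arguments": {
  "moves": [
    [[0.2,0.08,3],[0,0,-0.01],8.7],
    [[0.2,0.08,5],[0,0,-0.01],8.7],
    [[0.2,0.08,5.8],[0,0,-0.01],8.7],
    [[0.2,0.08,5.8],[0,0,-0.01],8.7]
  ],
  "grip_force": 20
}}

```text
time: 40.2
ee_pos: [0.3991, 0.251, 0.0031]
eef_rot: [-0.076, 0.997, 0.0, 0.0]
ft_force: [0.2, 0.3, 0.3]
width: 0.0868
```

```bash
python3 -c "
from h import *
s=st(); go([.399,.2510,.0035],.151+np.pi/2)"
```

```text
t 40.2 p [0.3991 0.251  0.0031] toolx [-0.989 -0.151 -0.001] tooly [-0.151  0.989  0.   ] z [ 0.     0.001 -1.   ] F [0.2 0.3 0.3] w 0.0868
row [0.01, 0.0, -0.04] [0.0005, 0.0005, 0.0002] dist 0.0
```

Emit:
{"name": "play_rows", "arguments": {
  "moves": [
    [[0,0,0],[0,0,0],7],
    [[0,0,0],[0,0,0],5.5],
    [[0,0,0],[0,0,0],5],
    [[0,0,0],[0,0,0],5],
    [[0,0,0],[0,0,0],5]
  ]
}}

```text
time: 40.83
ee_pos: [0.3989, 0.2509, 0.0027]
eef_rot: [-0.076, 0.997, 0.0, 0.0]
ft_force: [-0.7, -0.9, 4.2]
width: 0.0599
```

```bash
python3 -c "
from h import *
s=st(); go(s3(-.008,-.008,.12),SY)"
```

```text
t 40.83 p [0.3989 0.2509 0.0027] toolx [-0.989 -0.151 -0.   ] tooly [-0.151  0.989  0.   ] z [ 0.  0. -1.] F [-0.7 -0.9  4.2] w 0.0599
row [-10.76, -30.73, -11.74] [0.0005, -0.0001, 1.5058] dist 34.6
```

Emit:
{"name": "play_rows", "arguments": {
  "moves": [
    [[0,0,-3],[0,0,0],5],
    [[0,0,-8],[0,0,0.1],5],
    [[0,-3,-13],[0,0,0.28],5],
    [[-2,-8,-14],[0,0,0.47],5],
    [[-4,-13,-14],[0,0,0.66],5],
    [[-6,-18,-14],[0,0,0.85],5],
    [[-8,-23,-14],[0,0,1.03],5],
    [[-10,-28,-14],[0,0,1.22],5]
  ],
  "grip_force": 35
}}

```text
time: 41.82
ee_pos: [0.5403, -0.0125, 0.1424]
eef_rot: [0.511, 0.86, 0.0, -0.0]
ft_force: [0.3, 0.0, -0.5]
width: 0.0595
```

```bash
python3 -c "
from h import *
s=st(); go(s3(-.008,-.008,.12),SY)"
```

```text
t 41.83 p [ 0.5403 -0.0125  0.1424] toolx [-0.478  0.878  0.   ] tooly [0.878 0.478 0.   ] z [ 0.  0. -1.] F [ 0.3  0.  -0.5] w 0.0595
row [-2.66, -0.17, 2.24] [0.0001, -0.0002, 0.2826] dist 3.5
```

Emit:
{"name": "play_rows", "arguments": {
  "moves": [
    [[-1.3,-0.1,1],[0,0,0.14],5],
    [[-2.6,-0.17,2.2],[0,0,0.283],5],
    [[-2.6,-0.17,2.2],[0,0,0.283],5],
    [[-2.6,-0.17,2.2],[0,0,0.283],5]
  ]
}}

```text
time: 42.32
ee_pos: [0.5507, -0.034, 0.1206]
eef_rot: [0.623, 0.782, 0.0, -0.0]
ft_force: [0.5, -0.1, -0.5]
width: 0.0593
```

```bash
python3 -c "
from h import *
s=st(); go(s3(-.008,-.008,.04),SY)
P={n:camera(n) for n in ('side','top')}; crop(P['side'],(260,210),(40,37),'e3',8);crop(P['top'],(270,180),(40,37),'e4',8); plates(P)"
```

```text
t 42.33 p [ 0.5507 -0.034   0.1206] toolx [-0.223  0.975  0.   ] tooly [ 0.975  0.223 -0.   ] z [-0.  0. -1.] F [ 0.5 -0.1 -0.5] w 0.0593
row [-0.28, 0.01, 8.06] [-0.0002, -0.0003, 0.009] dist 8.1
e3 origin 220 173 scale 8 (592, 640, 3)
e4 origin 230 143 scale 8 (592, 640, 3)
plate [0.4864 0.5701 1.7557] res 9.03 n 1 toponly [0.4864 0.5701 1.7557] edges [0.03, 0.036, 0.033, 0.032]
plate [ 0.5056  0.3286 -1.0503] res 0.82 n 2 toponly [ 0.5057  0.3289 -1.0502] edges [0.064, 0.103, 0.064, 0.104]
plate [0.6337 0.4914 1.3707] res 4.4 n 1 toponly [0.6337 0.4914 1.3707] edges [0.124, 0.089, 0.126, 0.088]
```

View pics/e3.png

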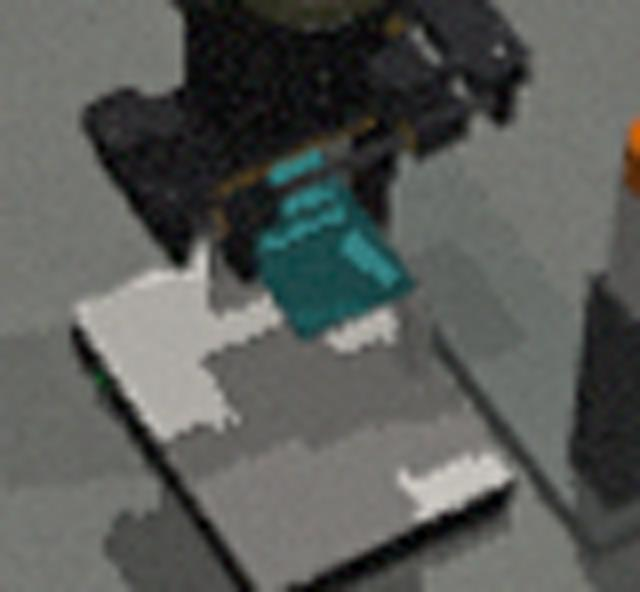

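View pics/e4.png

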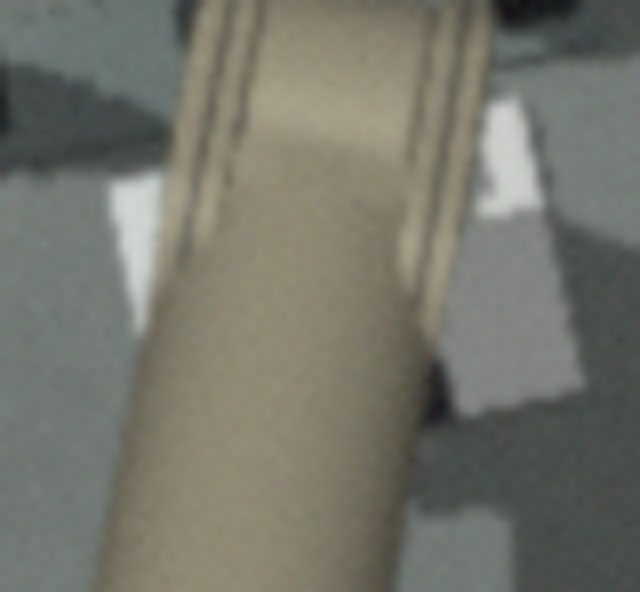

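Emit:
{"name": "play_rows", "arguments": {
  "moves": [
    [[-0.28,0,2],[0,0,0.009],5],
    [[-0.28,0,5],[0,0,0.009],5],
    [[-0.28,0,7.5],[0,0,0.009],5],
    [[-0.28,0,8],[0,0,0.009],5],
    [[-0.28,0,8],[0,0,0.009],5],
    [[-0.28,0,8],[0,0,0.009],5]
  ]
}}

```text
time: 43.18
ee_pos: [0.5523, -0.0373, 0.0416]
eef_rot: [0.628, 0.778, 0.001, 0.001]
ft_force: [-0.8, 0.0, -1.1]
width: 0.0591
```

```bash
python3 -c "
from h import *
s=st(); print(w2s(s['ee_pos']));go(s3(-.008,-.008,.033),SY)
P={n:camera(n) for n in ('side','top')}; crop(P['side'],(260,210),(40,37),'e3',8)"
```

```text
t 43.17 p [ 0.5523 -0.0373  0.0416] toolx [-0.211  0.977  0.   ] tooly [0.977 0.211 0.002] z [ 0.002  0.    -1.   ] F [-0.8  0.  -1.1] w 0.0591
[-0.00735058 -0.00868185]
row [0.07, -0.07, 0.86] [0.0018, -0.0001, -0.0034] dist 0.9
e3 origin 220 173 scale 8 (592, 640, 3)
```

View pics/e3.png

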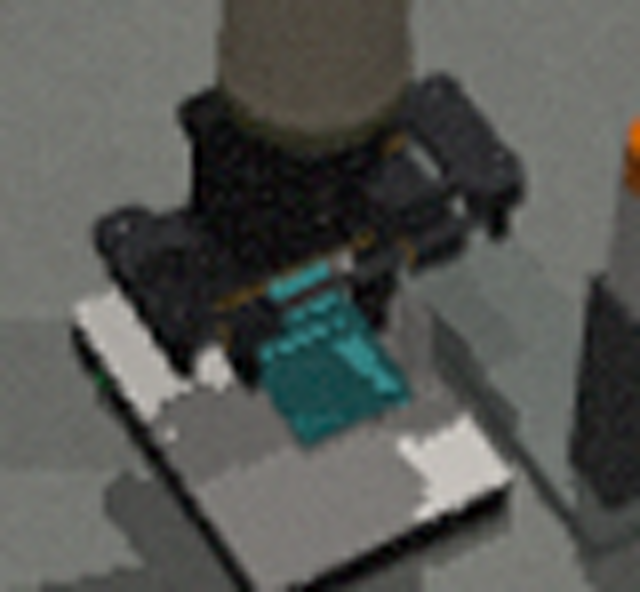

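Lower to contact, then slide along +stand x (tool +y).

Emit:
{"name": "play_rows", "arguments": {
  "moves": [
    [[0.07,0,0.4],[0,0,-0.003],5],
    [[0.07,0,0.7],[0,0,-0.003],5],
    [[0.07,0,0.9],[0,0,-0.003],5],
    [[0.07,0,0.95],[0,0,-0.003],5],
    [[0.07,0,0.95],[0,0,-0.003],5]
  ]
}}

```text
time: 43.9
ee_pos: [0.5513, -0.0365, 0.0326]
eef_rot: [0.627, 0.779, 0.0, -0.001]
ft_force: [-11.3, 1.7, 28.0]
width: 0.0596
```

Emit:
{"name": "play_rows", "arguments": {
  "moves": [
    [[0,0,-0.2],[0,0,0],5],
    [[0,0,-0.25],[0,0,0],5],
    [[0,0,-0.25],[0,0,0],5]
  ]
}}

```text
time: 44.28
ee_pos: [0.5512, -0.0367, 0.0332]
eef_rot: [0.627, 0.779, -0.0, -0.0]
ft_force: [-0.7, 1.2, -1.4]
width: 0.0598
```

```bash
python3 -c "
from h import *
s=st(); print(w2s(s['ee_pos']));go(s3(0,-.008,.033),SY)"
```

```text
t 44.27 p [ 0.5512 -0.0367  0.0332] toolx [-0.214  0.977 -0.   ] tooly [ 0.977  0.214 -0.   ] z [-0. -0. -1.] F [-0.7  1.2 -1.4] w 0.0598
[-0.00824205 -0.0079078 ]
row [-0.01, 0.82, 0.02] [-0.0003, 0.0, -0.0007] dist 0.8
```

Emit:
{"name": "play_rows", "arguments": {
  "moves": [
    [[0,0.2,0],[0,0,0],5],
    [[0,0.4,0],[0,0,0],5],
    [[0,0.6,0],[0,0,0],5],
    [[0,0.8,0],[0,0,0],5],
    [[0,0.9,0],[0,0,0],5],
    [[0,0.9,0],[0,0,0],5]
  ]
}}

```text
time: 45.02
ee_pos: [0.5593, -0.0349, 0.0332]
eef_rot: [0.627, 0.779, -0.001, -0.001]
ft_force: [-3.6, -0.9, 0.7]
width: 0.0594
```

```bash
python3 -c "
from h import *
s=st(); print(w2s(s['ee_pos']));go(s3(0,0,.033),SY)"
```

```text
t 45.02 p [ 0.5593 -0.0349  0.0332] toolx [-0.214  0.977  0.   ] tooly [ 0.977  0.214 -0.002] z [-0.002  0.    -1.   ] F [-3.6 -0.9  0.7] w 0.0594
[ 5.26810495e-05 -7.91050073e-03]
row [0.79, -0.01, 0.02] [-0.0017, -0.0004, -0.0009] dist 0.8
```

Emit:
{"name": "play_rows", "arguments": {
  "moves": [
    [[0.2,0.05,0],[0,0,0],5],
    [[0.4,0.05,0],[0,0,0],5],
    [[0.6,0.05,0],[0,0,0],5],
    [[0.75,0.05,0],[0,0,0],5],
    [[0.85,0.05,0],[0,0,0],5],
    [[0.85,0.05,0],[0,0,0],5]
  ]
}}

```text
time: 45.78
ee_pos: [0.5577, -0.0274, 0.033]
eef_rot: [0.627, 0.779, -0.001, -0.0]
ft_force: [-5.0, -3.3, -0.4]
width: 0.0595
```

```bash
python3 -c "
from h import *
s=st(); print(w2s(s['ee_pos']));go(s3(0,0,.033),SY)
P={n:camera(n) for n in ('side','top')}; crop(P['side'],(260,210),(40,37),'e5',8)"
```

```text
t 45.77 p [ 0.5577 -0.0274  0.033 ] toolx [-0.213  0.977 -0.001] tooly [ 0.977  0.213 -0.002] z [-0.002 -0.001 -1.   ] F [-5.  -3.3 -0.4] w 0.0595
[ 5.71750271e-05 -2.56324590e-04]
row [0.03, -0.01, -0.0] [-0.0022, 0.0007, -0.0014] dist 0.0
e5 origin 220 173 scale 8 (592, 640, 3)
```

View pics/e5.png

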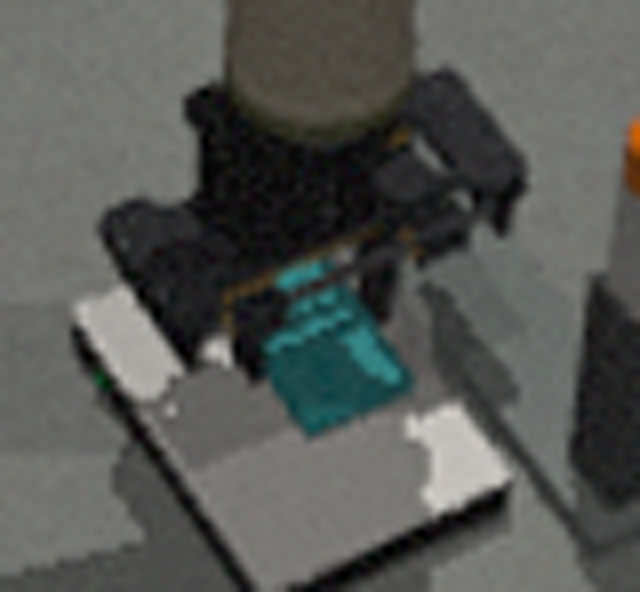

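Emit:
{"name": "play_rows", "arguments": {
  "moves": [
    [[0.15,0.05,0],[0,0,0],5],
    [[0.3,0.05,0],[0,0,0],5],
    [[0.3,0.05,0],[0,0,0],5],
    [[0.3,0.05,0],[0,0,0],5]
  ]
}}

```text
time: 46.38
ee_pos: [0.5575, -0.0262, 0.0329]
eef_rot: [0.628, 0.778, -0.002, 0.0]
ft_force: [-4.4, -8.7, -2.7]
width: 0.0593
```

```bash
python3 -c "
from h import *
s=st(); print(w2s(s['ee_pos']))"
```

```text
t 46.38 p [ 0.5575 -0.0262  0.0329] toolx [-0.212  0.977 -0.003] tooly [ 0.977  0.212 -0.002] z [-0.002 -0.003 -1.   ] F [-4.4 -8.7 -2.7] w 0.0593
[9.87504824e-05 9.80129301e-04]
```

Emit:
{"name": "play_rows", "arguments": {
  "moves": [
    [[0,0.15,0],[0,0,0],5],
    [[0,0.25,0],[0,0,0],5],
    [[0,0.25,0],[0,0,0],5],
    [[0,0.2,0],[0,0,0],6.3],
    [[0,0,0],[0,0,0],7.2],
    [[0,0,0],[0,0,0],7.2]
  ]
}}

```text
time: 47.12
ee_pos: [0.5593, -0.0229, 0.0338]
eef_rot: [0.627, 0.779, 0.001, 0.0]
ft_force: [-0.0, 0.5, 0.0]
width: 0.0708
```

```bash
python3 -c "
from h import *
s=st(); print(w2s(s['ee_pos']))"
```

```text
t 47.12 p [ 0.5593 -0.0229  0.0338] toolx [-0.214  0.977  0.   ] tooly [0.977 0.214 0.002] z [ 0.001  0.001 -1.   ] F [-0.   0.5  0. ] w 0.0708
[0.00258795 0.00386885]
```

Emit:
{"name": "play_rows", "arguments": {
  "moves": [
    [[0,0,-3],[0,0,0],7.2],
    [[0,0,-8],[0,0,0],8],
    [[0,0,-14],[0,0,0],8.7],
    [[0,0,-16],[0,0,0],8.7],
    [[0,0,-16],[0,0,0],8.7]
  ]
}}

```text
time: 47.75
ee_pos: [0.5599, -0.0228, 0.1951]
eef_rot: [0.627, 0.779, 0.002, 0.001]
ft_force: [-0.7, -0.2, -0.4]
width: 0.0872
```

```bash
python3 -c "
from h import *
st();go([.5056,.3287,.16],-1.049+np.pi/2)
P={n:camera(n) for n in ('side','top')}; crop(P['side'],(260,210),(40,37),'e6',10)"
```

```text
t 47.75 p [ 0.5599 -0.0228  0.1951] toolx [-0.215  0.977  0.   ] tooly [0.977 0.215 0.004] z [ 0.004  0.001 -1.   ] F [-0.7 -0.2 -0.4] w 0.0872
row [35.49, 2.22, 3.54] [0.0041, 0.0001, -0.3055] dist 35.7
e6 origin 220 173 scale 10 (740, 800, 3)
```

View pics/e6.png

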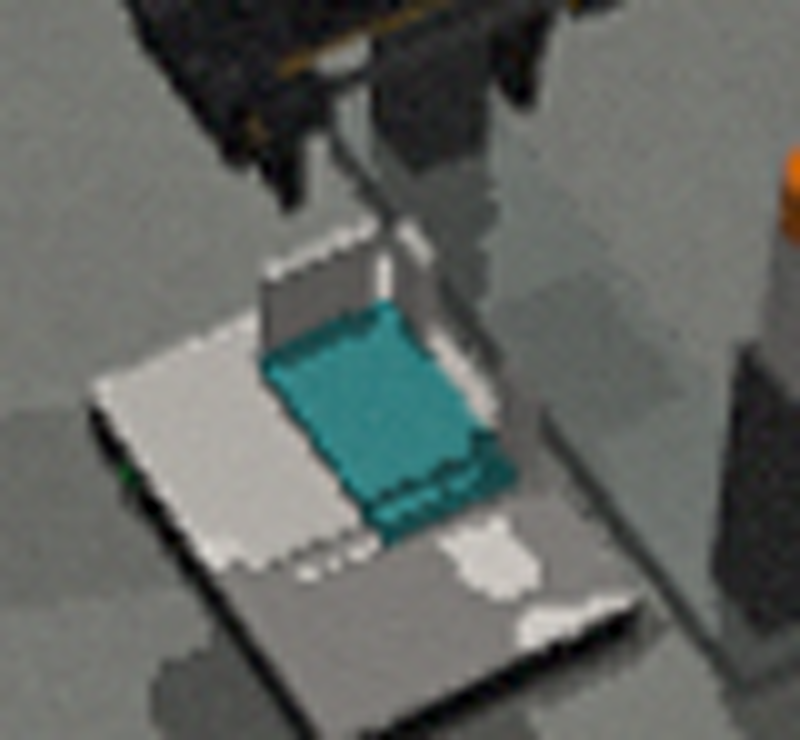

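Emit:
{"name": "play_rows", "arguments": {
  "moves": [
    [[0,0,-6],[0,0,0],8.7],
    [[0,-3,-11],[0,0,0],8.7],
    [[6,-4,-12],[0,0,0],8.7],
    [[12,-4,-12],[0,0,0],8.7],
    [[18,-3,-12],[0,0,0],8.7],
    [[24,-1,-12],[0,0,-0.1],8.7],
    [[30,1,-8],[0,0,-0.2],8.7],
    [[35.5,2.2,-3],[0,0,-0.3],8.7]
  ]
}}

```text
time: 48.85
ee_pos: [0.5036, 0.311, 0.2376]
eef_rot: [0.502, 0.865, -0.0, -0.0]
ft_force: [1.1, -0.6, 0.5]
width: 0.087
```

```bash
python3 -c "
from h import *
st();go([.5056,.3287,.08],-1.049+np.pi/2)
P={n:camera(n) for n in ('side','top')}; plates(P)"
```

```text
t 48.85 p [0.5036 0.311  0.2376] toolx [-0.497  0.868  0.   ] tooly [ 0.868  0.497 -0.001] z [-0.001 -0.    -1.   ] F [ 1.1 -0.6  0.5] w 0.087
row [1.44, 1.06, 15.76] [-0.0007, -0.0001, -0.002] dist 15.9
plate [ 0.4851  0.5708 -0.9366] res 8.93 n 1 toponly [ 0.4851  0.5708 -0.9366] edges [0.033, 0.032, 0.033, 0.036]
plate [ 0.5194  0.3053 -2.5742] res 6.16 n 1 toponly [ 0.5194  0.3053 -2.5742] edges [0.064, 0.037, 0.063, 0.053]
plate [ 0.5607 -0.0293  1.7876] res 0.4 n 1 toponly [ 0.5607 -0.0293  1.7876] edges [0.063, 0.1, 0.061, 0.1]
plate [0.6539 0.4889 1.7215] res 9.06 n 1 toponly [0.6539 0.4889 1.7215] edges [0.102, 0.121, 0.006, 0.165]
```

Emit:
{"name": "play_rows", "arguments": {
  "moves": [
    [[1.2,0.9,5],[0,0,0],8.7],
    [[1.2,0.9,11],[0,0,0],8.7],
    [[1.2,0.9,15],[0,0,0],8.7],
    [[1.2,0.9,15],[0,0,0],8.7],
    [[1.2,0.9,15],[0,0,0],8.7]
  ]
}}

```text
time: 49.58
ee_pos: [0.5066, 0.3236, 0.0913]
eef_rot: [0.504, 0.864, 0.001, 0.0]
ft_force: [0.3, -0.5, -0.8]
width: 0.0872
```

```bash
python3 -c "
from h import *
st();go([.5056,.3287,.003],-1.049+np.pi/2)
P={n:camera(n) for n in ('side','top')}; plates(P,.04);crop(P['side'],(222,158),(40,37),'f1',10);crop(P['top'],(170,187),(40,37),'f2',10)"
```

```text
t 49.58 p [0.5066 0.3236 0.0913] toolx [-0.492  0.87   0.   ] tooly [0.87  0.492 0.001] z [ 0.001  0.001 -1.   ] F [ 0.3 -0.5 -0.8] w 0.0872
row [0.49, 0.15, 8.83] [0.0014, -0.0001, -0.0069] dist 8.8Traceback (most recent call last):
  File "<string>", line 4, in <module>
    P={n:camera(n) for n in ('side','top')}; plates(P,.04);crop(P['side'],(222,158),(40,37),'f1',10);crop(P['top'],(170,187),(40,37),'f2',10)
                                             ~~~~~~^^^^^^^
  File "h.py", line 77, in plates
    for q,a in quad(P["top"],(200,180),(150,90),30,6,hue="teal"):
               ~~~~^^^^^^^^^^^^^^^^^^^^^^^^^^^^^^^^^^^^^^^^^^^^^
  File "h.py", line 51, in quad
    v=cv2.fitLine(pts[s].astype(np.float32),cv2.DIST_HUBER,0,.01,.01).ravel(); L.append(np.cross([v[2],v[3],1],[v[2]+v[0],v[3]+v[1],1]))
      ~~~~~~~~~~~^^^^^^^^^^^^^^^^^^^^^^^^^^^^^^^^^^^^^^^^^^^^^^^^^^^^
cv2.error: OpenCV(4.12.0) /io/opencv/modules/imgproc/src/linefit.cpp:50: error: (-215:Assertion failed) count > 0 in function 'fitLine2D_wods'
```

```bash
sed -i 's/            v=cv2.fitLine/            if s.sum()<5: break\n            v=cv2.fitLine/; s/        q=\[\]$/        if len(L)<4: continue\n        q=[]/' h.py; python3 -c "
from h import *
P={n:camera(n) for n in ('side','top')}; crop(P['side'],(222,158),(40,37),'f1',10);crop(P['top'],(170,187),(40,37),'f2',10); plates(P,.04)"
```

```text
f1 origin 182 121 scale 10 (740, 800, 3)
f2 origin 130 150 scale 10 (740, 800, 3)
plate [ 0.4836  0.561  -0.9445] res 9.06 n 1 toponly [ 0.4836  0.561  -0.9445] edges [0.032, 0.032, 0.033, 0.034]
plate [0.52  0.294 0.52 ] res 6.97 n 1 toponly [0.52  0.294 0.52 ] edges [0.059, 0.038, 0.062, 0.027]
plate [ 0.5569 -0.0291 -1.3498] res 0.34 n 2 toponly [ 0.5574 -0.0288 -1.3523] edges [0.062, 0.098, 0.06, 0.098]
```

View pics/f1.png

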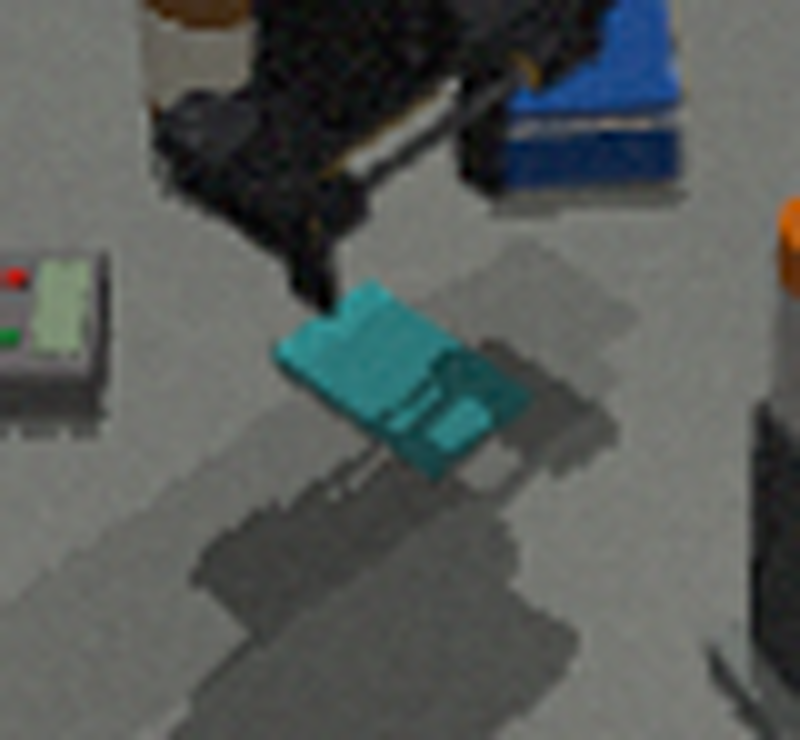

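View pics/f2.png

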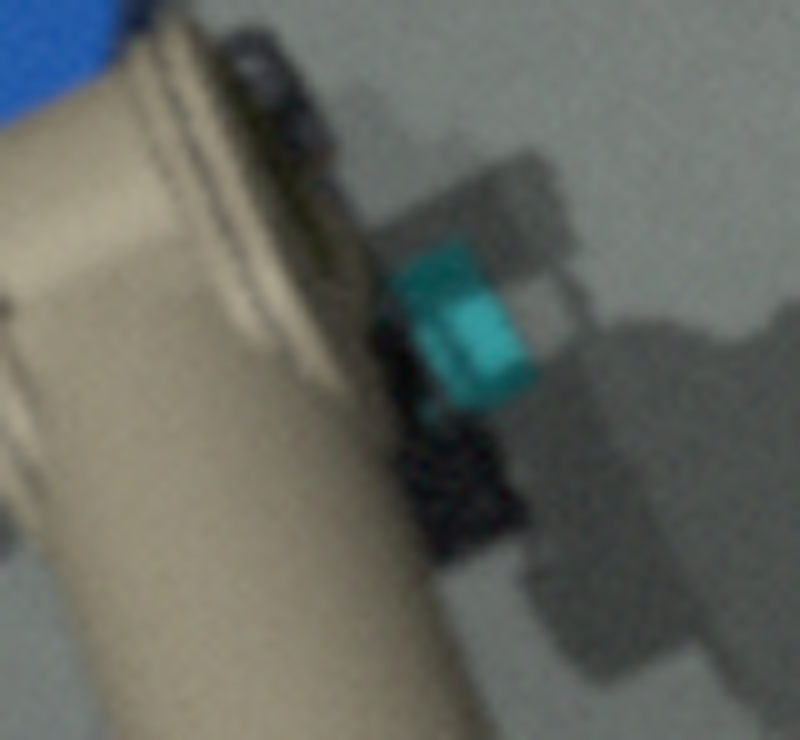

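Emit:
{"name": "play_rows", "arguments": {
  "moves": [
    [[0.45,0.1,3],[0,0,-0.007],8.7],
    [[0.45,0.1,6],[0,0,-0.007],8.7],
    [[0.45,0.1,8.3],[0,0,-0.007],8.7],
    [[0.45,0.1,8.7],[0,0,-0.007],8.7],
    [[0.45,0.1,8.7],[0,0,-0.007],8.7]
  ],
  "grip_force": 20
}}

```text
time: 50.4
ee_pos: [0.505, 0.3283, 0.004]
eef_rot: [0.5, 0.866, 0.001, 0.0]
ft_force: [-0.1, -0.1, 0.1]
width: 0.087
```

```bash
python3 -c "
from h import *
st();go([.5056,.3287,.003],-1.049+np.pi/2)"
```

```text
t 50.4 p [0.505  0.3283 0.004 ] toolx [-0.499  0.867  0.   ] tooly [0.867 0.499 0.001] z [ 0.001  0.001 -1.   ] F [-0.1 -0.1  0.1] w 0.087
row [0.0, 0.07, 0.1] [0.0012, -0.0002, 0.0007] dist 0.1
```

Emit:
{"name": "play_rows", "arguments": {
  "moves": [
    [[0,0.07,0.08],[0,0,0],7],
    [[0,0.07,0.08],[0,0,0],5.5],
    [[0,0.07,0.08],[0,0,0],5],
    [[0,0.07,0.08],[0,0,0],5],
    [[0,0.07,0.08],[0,0,0],5]
  ]
}}

```text
time: 51.02
ee_pos: [0.5052, 0.3285, 0.0025]
eef_rot: [0.5, 0.866, 0.0, 0.0]
ft_force: [-1.4, -0.1, 3.0]
width: 0.0594
```

```bash
python3 -c "
from h import *
s=st();go(s3(-.008,-.008,.14),SY)"
```

```text
t 51.02 p [0.5052 0.3285 0.0025] toolx [-0.499  0.867  0.   ] tooly [0.867 0.499 0.   ] z [ 0.  0. -1.] F [-1.4 -0.1  3. ] w 0.0594
row [-33.95, -14.21, -13.77] [0.0004, -0.0003, 0.3063] dist 39.3
```

Emit:
{"name": "play_rows", "arguments": {
  "moves": [
    [[0,0,-4],[0,0,0],5],
    [[0,0,-10],[0,0,0],5],
    [[0,0,-16],[0,0,0],5],
    [[0,0,-22],[0,0,0],5],
    [[0,-1,-28],[0,0,0],5],
    [[-4,-4,-31],[0,0,0.05],5],
    [[-9,-6.5,-31],[0,0,0.15],5],
    [[-14,-9,-31],[0,0,0.3],5]
  ],
  "grip_force": 35
}}

```text
time: 52.02
ee_pos: [0.4968, 0.1603, 0.3124]
eef_rot: [0.626, 0.78, 0.0, -0.0]
ft_force: [0.7, 0.6, 0.0]
width: 0.06
```

```bash
python3 -c "
from h import *
s=st();go(s3(-.008,-.008,.31),SY)"
```

```text
t 52.02 p [0.4968 0.1603 0.3124] toolx [-0.217  0.976  0.001] tooly [0.976 0.217 0.001] z [ 0.     0.001 -1.   ] F [0.7 0.6 0. ] w 0.06
row [-20.42, 1.06, 0.23] [0.0006, -0.0006, 0.0025] dist 20.5
```

Emit:
{"name": "play_rows", "arguments": {
  "moves": [
    [[-5,0.2,0],[0,0,0],5],
    [[-10,0.5,0],[0,0,0],5],
    [[-15,0.8,0],[0,0,0],5],
    [[-20,1,3],[0,0,0],5],
    [[-20.4,1,8],[0,0,0],5],
    [[-20.4,1,14],[0,0,0],5],
    [[-20.4,1,18],[0,0,0],5],
    [[-20.4,1,18],[0,0,0],5]
  ]
}}

```text
time: 53.02
ee_pos: [0.5496, -0.0348, 0.1298]
eef_rot: [0.624, 0.781, -0.002, -0.002]
ft_force: [-0.0, -0.5, 0.1]
width: 0.0591
```

```bash
python3 -c "
from h import *
s=st();print(w2s(s['ee_pos']));go(s3(-.008,-.008,.06),SY)
P={n:camera(n) for n in ('side','top')}; crop(P['side'],(260,210),(40,37),'g1',10)"
```

```text
t 53.02 p [ 0.5496 -0.0348  0.1298] toolx [-0.22   0.975  0.   ] tooly [ 0.975  0.22  -0.006] z [-0.005 -0.001 -1.   ] F [-0.  -0.5  0.1] w 0.0591
[-0.00940071 -0.00569582]
row [-0.23, 0.18, 6.98] [-0.0056, -0.0001, 0.006] dist 7.0
g1 origin 220 173 scale 10 (740, 800, 3)
```

View pics/g1.png

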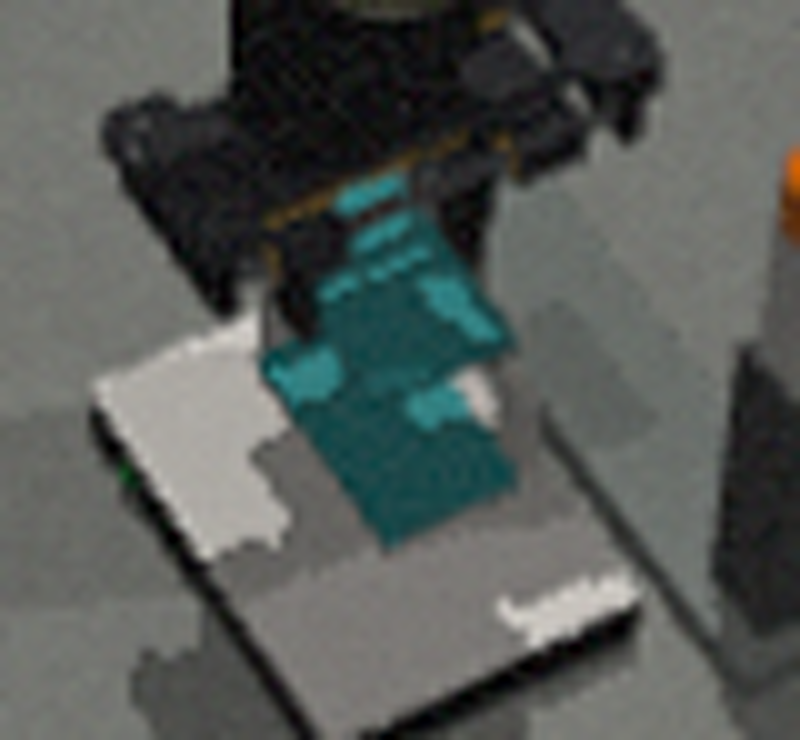

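Emit:
{"name": "play_rows", "arguments": {
  "moves": [
    [[-0.2,0.15,2],[0,0,0.006],5],
    [[-0.2,0.15,5],[0,0,0.006],5],
    [[-0.2,0.15,7],[0,0,0.006],5],
    [[-0.2,0.15,7.5],[0,0,0.006],5],
    [[-0.2,0.15,7.5],[0,0,0.006],5],
    [[-0.2,0.15,7.5],[0,0,0.006],5]
  ]
}}

```text
time: 53.88
ee_pos: [0.5543, -0.0363, 0.0581]
eef_rot: [0.627, 0.779, 0.001, 0.0]
ft_force: [-0.0, -0.0, -1.2]
width: 0.0596
```

```bash
python3 -c "
from h import *
s=st();print(w2s(s['ee_pos']));go(s3(-.008,-.008,.043),SY)"
```

```text
t 53.88 p [ 0.5543 -0.0363  0.0581] toolx [-0.215  0.977 -0.   ] tooly [0.977 0.215 0.002] z [ 0.002  0.    -1.   ] F [-0.  -0.  -1.2] w 0.0596
[-0.00515581 -0.00822113]
row [0.02, -0.29, 1.51] [0.0015, 0.0, 0.0002] dist 1.5
```

Emit:
{"name": "play_rows", "arguments": {
  "moves": [
    [[0,-0.1,0.5],[0,0,0],5],
    [[0,-0.1,1.0],[0,0,0],5],
    [[0,-0.1,1.3],[0,0,0],5],
    [[0,-0.1,1.4],[0,0,0],5],
    [[0,-0.1,1.4],[0,0,0],5]
  ]
}}

```text
time: 54.5
ee_pos: [0.5527, -0.0365, 0.0431]
eef_rot: [0.627, 0.779, -0.0, -0.0]
ft_force: [-0.1, 0.4, -0.2]
width: 0.0594
```

```bash
python3 -c "
from h import *
s=st();print(w2s(s['ee_pos']));go(s3(0,0,.043),SY)"
```

```text
t 54.5 p [ 0.5527 -0.0365  0.0431] toolx [-0.215  0.977  0.   ] tooly [ 0.977  0.215 -0.   ] z [-0.  0. -1.] F [-0.1  0.4 -0.2] w 0.0594
[-0.00683008 -0.00805962]
row [0.81, 0.68, 0.01] [-0.0001, -0.0, 0.0003] dist 1.1
```

Emit:
{"name": "play_rows", "arguments": {
  "moves": [
    [[0,0.2,0.05],[0,0,0],5],
    [[0,0.4,0.05],[0,0,0],5],
    [[0,0.6,0.05],[0,0,0],5],
    [[0,0.75,0.05],[0,0,0],5],
    [[0,0.85,0.05],[0,0,0],5],
    [[0,0.85,0.05],[0,0,0],5]
  ]
}}

```text
time: 55.25
ee_pos: [0.5594, -0.035, 0.0425]
eef_rot: [0.627, 0.779, -0.001, -0.001]
ft_force: [-9.3, -0.2, 7.8]
width: 0.0596
```

```bash
python3 -c "
from h import *
s=st();print(w2s(s['ee_pos']));go(s3(0,0,.043),SY)"
```

```text
t 55.25 p [ 0.5594 -0.035   0.0425] toolx [-0.214  0.977  0.001] tooly [ 0.977  0.214 -0.003] z [-0.003  0.    -1.   ] F [-9.3 -0.2  7.8] w 0.0596
[ 9.24694496e-05 -8.05568318e-03]
row [0.81, -0.01, -0.05] [-0.0033, -0.0011, -0.0002] dist 0.8
```

Contact at x. Now slide in +y, keeping a light x preload.

Emit:
{"name": "play_rows", "arguments": {
  "moves": [
    [[0.2,0,-0.02],[0,0,0],5],
    [[0.4,0,-0.02],[0,0,0],5],
    [[0.6,0,-0.02],[0,0,0],5],
    [[0.8,0,-0.02],[0,0,0],5],
    [[0.95,0,-0.02],[0,0,0],5],
    [[1.1,0,-0.02],[0,0,0],5],
    [[1.1,0,-0.02],[0,0,0],5]
  ]
}}

```text
time: 56.12
ee_pos: [0.5578, -0.0278, 0.0427]
eef_rot: [0.628, 0.779, -0.002, 0.001]
ft_force: [-2.6, -12.2, -0.4]
width: 0.0593
```

```bash
python3 -c "
from h import *
s=st();print(w2s(s['ee_pos']))"
```

```text
t 56.12 p [ 0.5578 -0.0278  0.0427] toolx [-0.212  0.977 -0.004] tooly [ 0.977  0.212 -0.002] z [-0.001 -0.004 -1.   ] F [ -2.6 -12.2  -0.4] w 0.0593
[ 4.97116955e-05 -6.47999474e-04]
```

Emit:
{"name": "play_rows", "arguments": {
  "moves": [
    [[0,0.15,0],[0,0,0],5],
    [[0,0.25,0],[0,0,0],5],
    [[0,0.25,0],[0,0,0],5],
    [[0,0.2,0],[0,0,0],6.3],
    [[0,0,0],[0,0,0],7.2],
    [[0,0,0],[0,0,0],7.2]
  ]
}}

```text
time: 56.88
ee_pos: [0.5589, -0.0236, 0.043]
eef_rot: [0.626, 0.779, 0.0, 0.0]
ft_force: [0.6, -0.5, -0.5]
width: 0.0706
```

Emit:
{"name": "play_rows", "arguments": {
  "moves": [
    [[0,0,-3],[0,0,0],7.2],
    [[0,0,-8],[0,0,0],8],
    [[0,0,-14],[0,0,0],8.7],
    [[-4,-4,-20],[0,0,0],8.7],
    [[-8,-10,-22],[0,0,0],8.7],
    [[-12,-14,-22],[0,0,0],8.7],
    [[-16,-16,-22],[0,0,0],8.7],
    [[-20,-16,-22],[0,0,0],8.7]
  ]
}}

```text
time: 57.88
ee_pos: [0.4439, -0.2562, 0.2642]
eef_rot: [0.627, 0.779, 0.003, 0.001]
ft_force: [1.2, 0.7, -1.0]
width: 0.0871
```

```bash
python3 -c "
from h import *
st()
P={n:camera(n) for n in ('side','top')}; crop(P['side'],(265,205),(40,37),'g2',10);crop(P['top'],(265,165),(40,37),'g3',10)
try: plates(P,.05)
except Exception as e: print(e)"
```

```text
t 57.88 p [ 0.4439 -0.2562  0.2642] toolx [-0.213  0.977  0.003] tooly [0.977 0.213 0.006] z [ 0.005  0.004 -1.   ] F [ 1.2  0.7 -1. ] w 0.0871
g2 origin 225 168 scale 10 (740, 800, 3)
g3 origin 225 128 scale 10 (740, 800, 3)
plate [ 0.4829  0.5576 -0.9525] res 9.11 n 1 toponly [ 0.4829  0.5576 -0.9525] edges [0.033, 0.031, 0.033, 0.033]
plate [ 0.5571 -0.029  -1.3488] res 0.31 n 1 toponly [ 0.5571 -0.029  -1.3488] edges [0.062, 0.098, 0.06, 0.099]
plate [0.6282 0.4827 1.357 ] res 4.11 n 2 toponly [0.6277 0.4805 1.3722] edges [0.12, 0.087, 0.123, 0.086]
```

View pics/g2.png

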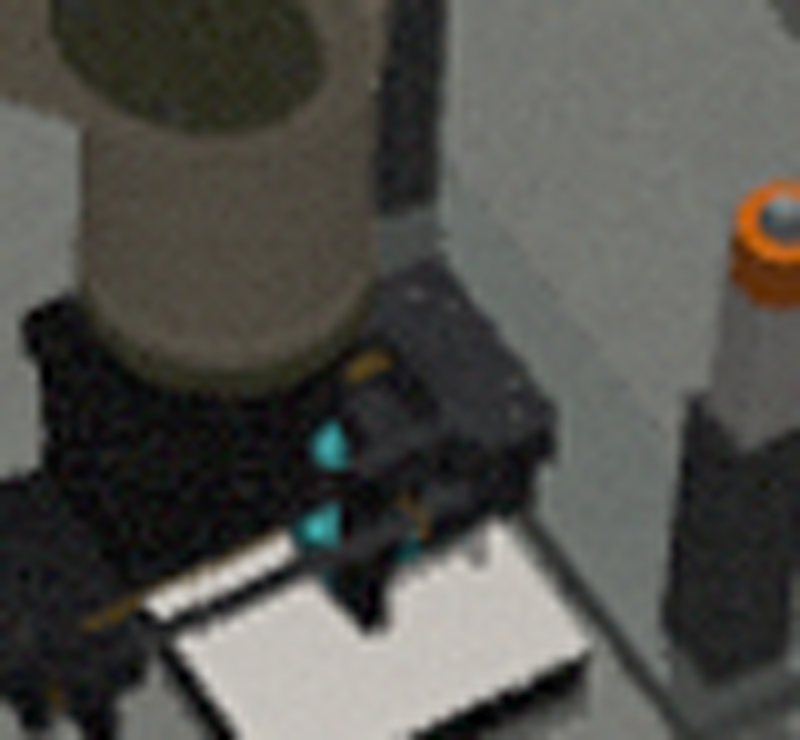

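View pics/g3.png

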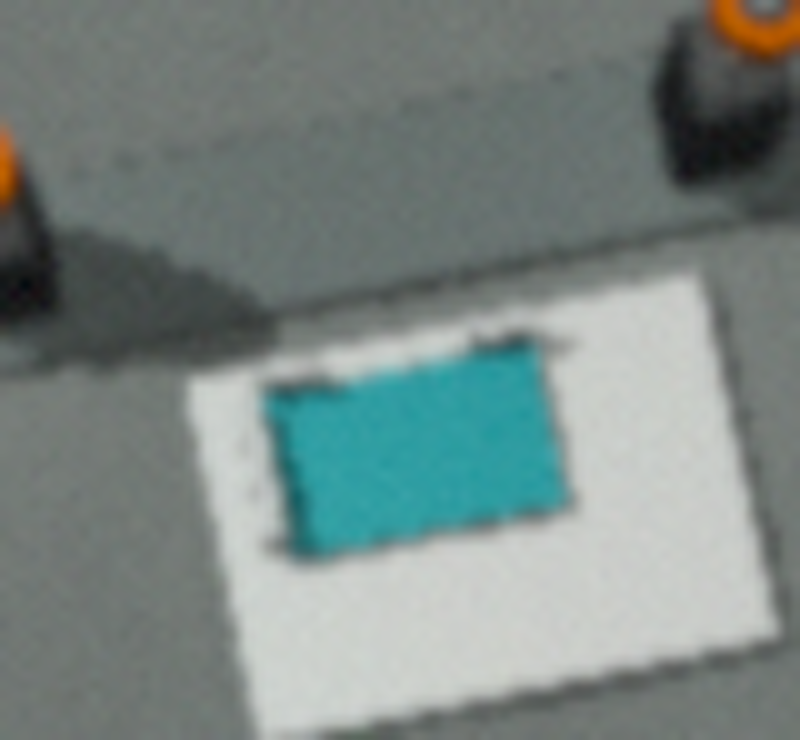

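Emit:
{"name": "play_rows", "arguments": {
  "moves": [
    [[0,0,-6],[0,0,0],8.7],
    [[6,-1,-10],[0,0,0],8.7],
    [[12,-2,-10],[0,0,0],8.7],
    [[18,-3,-10],[0,0,0],8.7],
    [[24,-3,-10],[0,0,0],8.7],
    [[30,-3,-10],[0,0,0],8.7],
    [[36,-3,-10],[0,0,0],8.7],
    [[42,-3,-10],[0,0,0],8.7]
  ]
}}

```text
time: 58.98
ee_pos: [0.3246, 0.1525, 0.3633]
eef_rot: [0.626, 0.78, 0.001, 0.0]
ft_force: [1.6, 1.1, 0.9]
width: 0.0868
```

Emit:
{"name": "play_rows", "arguments": {
  "moves": [
    [[6,0,0],[0,0,0],8.7],
    [[12,0,0],[0,0,0],8.7],
    [[12,0,0],[0,0,0],8.7],
    [[12,0,0],[0,0,0],8.7]
  ]
}}

```text
time: 59.48
ee_pos: [0.2998, 0.2672, 0.363]
eef_rot: [0.626, 0.78, 0.0, 0.0]
ft_force: [-0.5, 0.6, -0.1]
width: 0.0867
```

```bash
python3 -c "
from h import *
st()
P={n:camera(n) for n in ('side','top')}; crop(P['side'],(258,210),(25,23),'g4',16);crop(P['top'],(268,172),(25,23),'g5',16)
cv2.imwrite('pics/fs.png',P['side']['frame'][:,:,::-1]);cv2.imwrite('pics/ft.png',P['top']['frame'][:,:,::-1])
for c in ('top','side'):
  print(c,[ (n,proj(P[c],s3(x,y,z))[0].round(1).tolist()) for n,x,y,z in [('++',.03,.05,.05),('+-',.03,-.05,.05),('--',-.03,-.05,.05),('-+',-.03,.05,.05),('--b',-.03,-.05,.03)]])
  print([ (q.round(1).tolist(),a) for q,a in quad(P[c],(268,172) if c=='top' else (258,210),(25,23),45,8,hue='teal')])
"
```

```text
t 59.48 p [0.2998 0.2672 0.363 ] toolx [-0.215  0.977 -0.   ] tooly [0.977 0.215 0.   ] z [ 0.001 -0.    -1.   ] F [-0.5  0.6 -0.1] w 0.0867
g4 origin 233 187 scale 16 (736, 800, 3)
g5 origin 243 149 scale 16 (736, 800, 3)
top [('++', [250.2, 167.1]), ('+-', [277.7, 161.3]), ('--', [281.3, 177.8]), ('-+', [253.6, 183.5]), ('--b', [281.0, 178.3])]
[([[277.8, 161.5], [281.4, 177.9], [254.7, 183.4], [251.2, 167.4]], 452.1640625)]
side [('++', [258.6, 200.2]), ('+-', [271.9, 218.2]), ('--', [258.2, 224.5]), ('-+', [245.2, 206.2]), ('--b', [258.1, 227.6])]
[([[258.2, 200.9], [272.0, 218.9], [258.1, 225.4], [244.8, 207.2]], 333.0390625)]
```

View pics/g4.png

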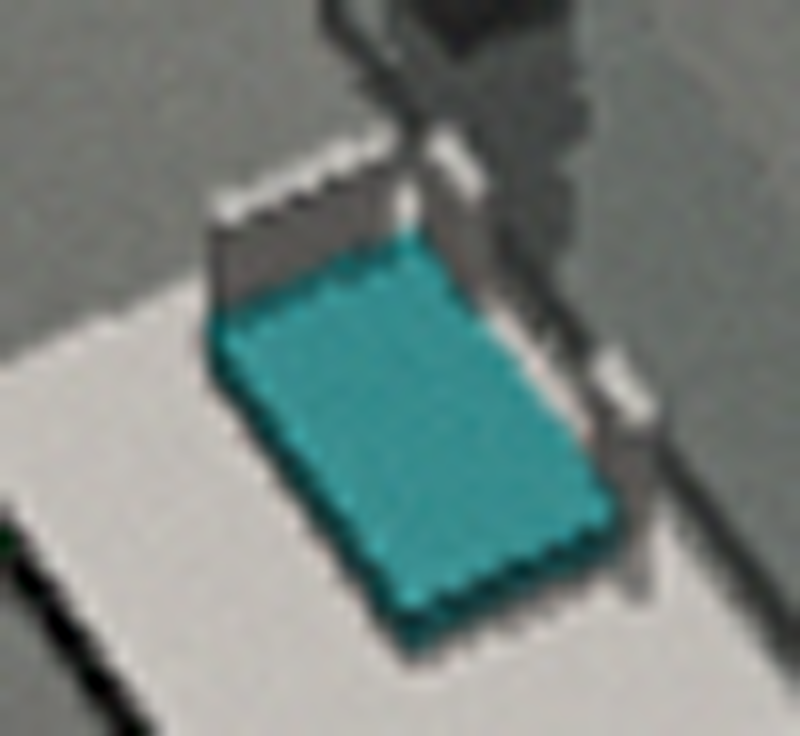

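View pics/g5.png

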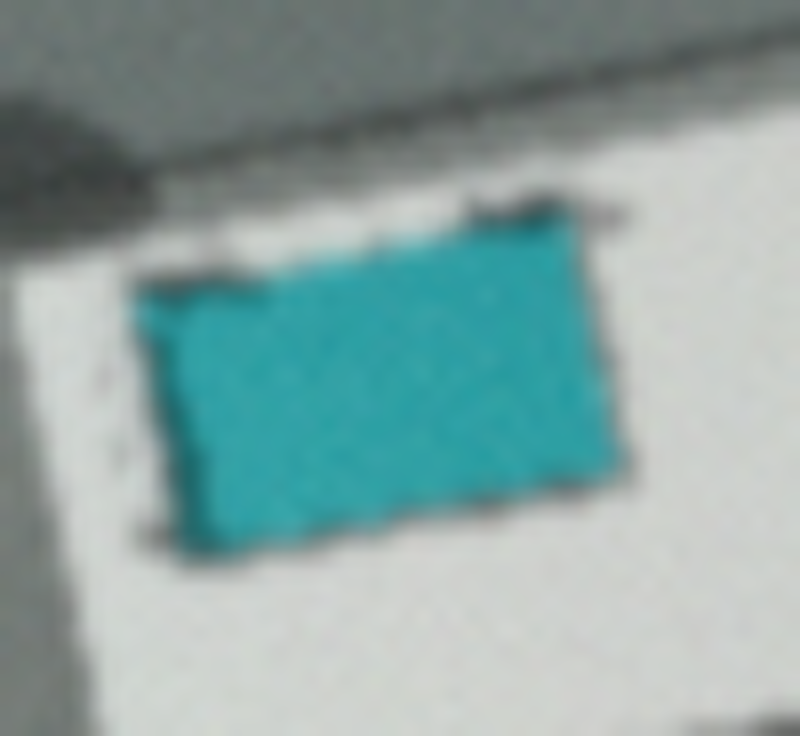

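View pics/fs.png

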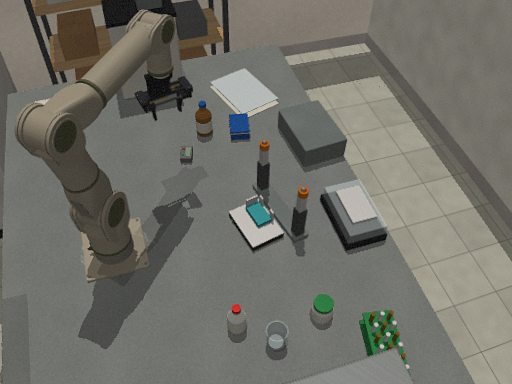

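View pics/ft.png

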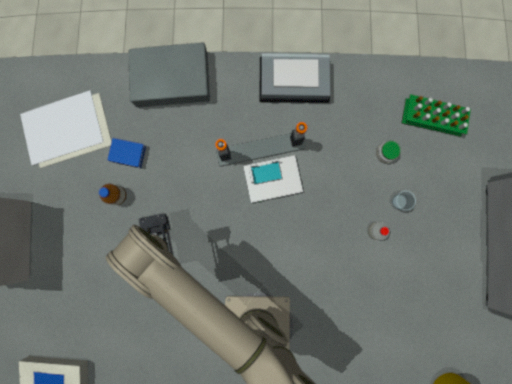

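```bash
python3 -c "
from bench import *
print(close_job())"
```

```text
the job is handed in; nothing more can be done
None
```

I finished the job and handed it in at about 60 s of robot time; the hand-in gives no verdict.

- **Legs:** I drew both up at roughly 0.03 m/s until they stopped hard. A push back down of about 40–46 N was then held, so I take both as locked. The stud top came to about 0.271 m on the left leg, and the right leg matched it. The red buttons face away from the cameras, so I never saw them pop out. During the push test the tool moved about 8 mm on the left leg and 7 mm on the right. That is more than the 2 mm of lock play, and I put the rest down to the fingers slipping.
- **Sleeves:** I slipped one over each leg's stud only after both legs were locked. Each went down without resistance to the shoulder, where I felt it touch, and the pictures show both studs standing above the sleeves.
- **Plates:** I found two. They are stacked on the light table with the long side along the far fence. I slid each one into both fences until I felt contact, pushing with about 9–12 N, and then released it.
- **Last pictures:** The pile's free short edge lies within about 0.5 mm of where it should be. The edge by the side fence measured about 1 pixel (3–4 mm) inside. I put that down to the fence's shadow, because the opposite edge and the contact forces agree with a flush fit. In the side view the corners sat up to 1 pixel lower than predicted, which I think is the front face blurring into the edge.
- **Other things on the bench:** Nothing else appears to have moved, and the arm ended well clear of everything.

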